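# Set the bombilla bridge and stow the bombilla over the gourd

## Task

On the gourd's cradle, turn the orange knob until the black pointer lines up with the red mark, and let go of it. Then take the bombilla from its green garage, slide it mouthpiece first through the near eye and the far eye over the gourd until its wide filter head is at the near eye, leaving at most about 15 mm of shank between them, and leave it resting there. The pointer must end on the mark; leave the gourd and the other things standing where they are.

Things in the scene. Friction and masses are not known exactly. Their poses are not given: they have to be found in the camera images.
- cradle: Fixed white plate 215 x 150 x 12 mm with gourd clamp and bombilla bridge. Origin on the work surface under the gourd's middle, z up. The bombilla goes in along +y: near eye at y = -50 mm, far eye at y = +50 mm, level axes along y, centres 118 mm up. Knob column (48 mm square) at x = -120, y = +50 mm. Nothing on it is higher than 150 mm.
- aim_knob (a joint): Angle of the aim knob, rad, 0 to 4, growing clockwise seen from above; each rad moves the carriage (far eye and pointer) 15 mm along the cradle's +x. It stays where it is left.
- knob_grip (a point): Grip point on the vertical axis of the aim knob, 119 mm above the work surface: orange upright bar 60 mm long (along this point's x), 16 mm thick (along its y), its top 11 mm above this point; it stands on a black 54 mm disc whose top is 23 mm below this point.
- pointer (a point): Tip of the black needle pointer, 147 mm up. It is carried by the sliding carriage, moves along the cradle's x with it, and floats over the white mark plate.
- mark (a point): Middle of the red line (2.5 mm wide, along the cradle's y) on the white plate on top of the gate, 142 mm up. The pointer is aligned when it has the same x in the cradle's frame as this line.
- gate: Fixed aluminium post carrying the near eye and the white mark plate. Origin under its middle, 12 mm above the work surface; same axes as the cradle. Its place along the cradle's x differs each time.
- near_eye (a point): Centre of the near eye: steel ring on the gate, hole 22 mm, 30 mm outside, 10 mm thick along the cradle's y, 118 mm up.
- far_eye (a point): Centre of the far eye, an equal ring on the carriage, 118 mm up; straight behind the near eye (100 mm further along the cradle's +y) when the pointer is on the mark.
- bombilla: Loose flat steel bombilla, 200 mm long along its x, 80 g. Origin at half length on its underside, z up. Filter head from x = -100 to -40 mm, 30 mm wide, 10 thick; shank from x = -40 to +100 mm, 10 wide, 8 thick, brass mouthpiece end at +100 mm. At the start the head lies under the green garage, about 105 mm of shank shows.
- mouth_tip (a point): Middle of the mouthpiece end of the bombilla (x = +100, z = 4 mm).
- shoulder (a point): Where the shank meets the filter head (x = -40, z = 4 mm on the bombilla). The head is too wide for the eyes.
- head_mid (a point): Middle of the bombilla's filter head (x = -70, z = 5 mm), to be gripped across its 30 mm width.
- garage: Fixed low green steel bridge, 104 mm long, 64 wide, 38 mm high, inside 56 mm wide and 34 mm high; origin on the work surface under its middle. Open at its +x end (x = +50 mm), closed at -x. The bombilla can be drawn out along +x.
- gourd: Bystander: brown silicone gourd, 68 mm across, 75 mm high, standing in the cradle under the bridge; origin under its middle.
- flat_tin: Bystander: closed aluminium tin, 68 mm across, 55 mm high, standing ahead of the garage's mouth; origin under its middle.
- scoop: Bystander: black plastic scoop, 155 mm long along its x, 46 wide, 30 mm high, beside the bombilla; origin under its middle.
- sugar_bowl: Bystander: blue bowl, 72 mm across, 45 mm high, beside the bombilla; origin under its middle.
- jar: Bystander: cork-topped glass jar, 76 mm across, 132 mm high, back row; origin under its middle.
- tall_tin: Bystander: aluminium tin, 84 mm across, 140 mm high, back row; origin under its middle.
- mug: Bystander: white mug, 80 mm across, 95 mm high, back row; origin under its middle.
Things that resemble listed ones, but are neither listed nor needed, are in the scene too. There is more than one size of the bombilla; the one meant has the size given above.

How it is judged:
By the outcome, as a careful person would: the job done as asked, in the order asked, and still so for the second after the job is handed in, with the robot touching nothing.
It also fails if it takes over 72 s, if anything falls off the work surface, if the arm or the gripper's body presses on something with over 40 N, if the wrist force passes 120 N, or if a joint passes its speed limit or range.

## Robot

A 6-joint arm with a two-finger parallel gripper is mounted at the origin on the work surface. World frame = base frame: x ahead of the robot, y to its left, z up, the work surface at z = 0. Lengths are in m, angles in rad, forces in N, time in s.
With the tool pointing down it reaches from about 0.225 to 0.875 m from the base axis. Payload 3.4 kg.
Tool frame: the origin (TCP) lies between the finger pads; the fingertips stand 11 mm ahead of it and the grasp point (between the pads) lies 8 mm behind it (tips_ahead is the distance from the TCP to the fingertips, in m); z points along the fingers, x is the direction in which the jaws open and shut, and the axes are right-handed (so a half turn about z gives the same grasp; the last joint's range is limited). The gripper opens to 85 mm and grips with 20 to 120 N. Pads are 22 mm wide; open, the fingers measure 114 mm over their backs; the gripper's body (76 mm by 85 mm) begins 54 mm behind the grasp point. The pads swing forward as they close: fully open they stand 13 mm farther back than shut.
Start: joints at [-1.229, 0.276, 1.505, -0, 1.361, -0.121], TCP at [0.257, -0.515, 0.242] pointing down, gripper open.
Joint ranges: [-2.89, 2.89], [-0.75, 2.08], [0.22, 2.7], [-1.18, 4.32], [0.11, 2.71], [-2.7, 2.7]. Speed limits (rad/s): [2.57, 2.57, 3.14, 3.14, 3.14, 3.14].

## Interface

Orientations are given as a unit quaternion [w, x, y, z].
In Python, from rig import get_state, get_image, sign_off, masks_of, tips_ahead gives the robot as it stands.
- The arm moves only by the tool play_rows, never from a script. Its argument "series" is a list of rows, each an object of numbers: "fingers": the closure, from -1 (fully open) to 1 (shut); "dx", "dy", "dz": the shift along the world's x, y, z in mm; "turn": the turn about the world's z in rad. A call has 1 to 20 rows; each row shifts and turns the pose as measured when the row begins; what a row does not reach is not made up. A row lasts 1/12 s, in which the tool goes at most 41.7 mm and 7.16 degrees, less where a joint would pass 70% of its speed; a pose out of reach is approached as far as the arm can. A call with a gripper value outside its range is refused whole. The fingers move at their own pace and stop on an object; "squeeze" is the grip in N (left out, the last holds). Time passes only in rows, so rows that do not move let the fingers close. It gives the time, the measured TCP pose, the force and the opening at its end, in the units of the state.
- get_state(): the state, without advancing time (a new reading comes with each control period).
- get_image(name): name is "scene" or "top"; returns a dict with "pixels" (384x512x3 uint8, red, green, blue), "vfov" (degrees; the focal length in pixels is half the picture's height over the tangent of half this angle, whatever the lens; pixels are square), "cx", "cy" (the principal point, pixels), "rvec" (rotation vector, rad) and "tvec" (3), from world to camera coordinates, as OpenCV has them. Camera axes: x right, y down, z forward; pixel columns grow to the right and rows downward; lengths in m; the calibration is good to about 2 mm. A picture is of the moment at which its call begins. There is no depth.
- sign_off(): hands the job in, once; it reports no verdict.
Trained networks look in a picture, given as the dict that the camera call returned (one of the last four; its "shot" number tells which), for a name from the list of things; names that differ only in an ending like _2 or _b are one class to them, and where a whole thing is asked for, a point or a joint stands for the part that bears it (a point fixed in the world has none). Each returns a list of dicts, best first, with "p" (0 to 1); they miss things now and then, are a little off and sometimes report something else, mostly with a low value. They report only what shows in the picture. A call takes as long as a camera call. They do not tell look-alikes from the thing itself.
- masks_of(picture, label): "region" (384x512 bool, what is visible of it) and "xy" ([column, row] in pixels, amid what is visible of it).
The state is a dict: "clock": time; "qpos": joint angles; "qd": joint speeds; "effort": joint torques, N m; "position": TCP position; "ee_rot": TCP orientation; "contact_force": force on the tool from outside, world axes, zero at the start; "moment": the same for the moment, N m; "width": finger opening in m.
Only numpy, scipy, OpenCV 4.12 (cv2) and the standard library are available. Lean on these libraries where they do the work, as an engineer would, in place of code of your own. Each camera call takes 0.05 s, during which the arm holds its last target. There are 200 camera calls.

## Working session

There is one attempt and no reset: what is moved stays moved. The work goes in short steps, Python scripts to look and compute and a tool call to move; the robot and the scene stay as the last step left them, time stands still between calls to the robot, and variables do not carry over. Pictures are saved under pics/ and viewed, about 8 in all and at most 12, crops included, and the job is handed in when it is done.

Besides the shell and the picture viewer there is one more tool, called by a JSON object that holds its "api" and its "payload". play_rows: Moves the arm, as the interface text tells. Its arguments: {"type":"object","properties":{"series":{"type":"array"},"squeeze":{"type":"number"}},"required":["series"]}

```bash
mkdir -p pics
cat > h.py <<'E'
import numpy as np, cv2, json
from rig import *
def cam(im):
    f=im["pixels"].shape[0]/2/np.tan(np.radians(im["vfov"])/2)
    K=np.array([[f,0,im["cx"]],[0,f,im["cy"]],[0,0,1]]);R=cv2.Rodrigues(np.array(im["rvec"],float))[0]
    return K,R,np.array(im["tvec"],float).ravel()
def back(im,uv,z):
    K,R,t=cam(im);uv=np.atleast_2d(uv).astype(float)
    d=np.c_[uv,np.ones(len(uv))]@np.linalg.inv(K).T@R
    c=-R.T@t
    return c+d*((z-c[2])/d[:,2])[:,None]
def proj(im,P):
    K,R,t=cam(im);p=(np.atleast_2d(P)@R.T+t)@K.T
    return p[:,:2]/p[:,2:]
def save(im,n,box=None,s=1):
    a=im["pixels"][...,::-1]
    if box: a=a[box[1]:box[3],box[0]:box[2]]
    cv2.imwrite("pics/"+n,cv2.resize(a,None,fx=s,fy=s,interpolation=cv2.INTER_CUBIC))
E
python3 - <<'E'
from h import *
s=get_image("scene");t=get_image("top")
save(s,"s0.png",None,1.5);save(t,"t0.png",None,1.5)
for im,n in((s,"scene"),(t,"top")):
    K,R,tv=cam(im);print(n,K[0,0],im["cx"],im["cy"],-R.T@tv)
    for l in "cradle aim_knob pointer gate bombilla garage gourd flat_tin scoop sugar_bowl jar tall_tin mug".split():
        print(l,[(round(m["p"],2),np.round(m["xy"]).tolist(),int(m["region"].sum())) for m in masks_of(im,l)[:4]])
print(get_state())
E
```

```text
scene 422.77773647217197 259.38659422562216 196.99691821502927 [ 1.23476161 -0.34993598  0.73647841]
cradle [(0.59, [364.0, 208.0], 2971), (0.26, [386.0, 172.0], 279), (0.26, [194.0, 267.0], 140)]
aim_knob [(0.67, [194.0, 305.0], 629), (0.59, [362.0, 164.0], 272), (0.43, [364.0, 194.0], 483)]
pointer [(0.62, [387.0, 172.0], 263), (0.41, [366.0, 162.0], 275)]
gate [(0.71, [364.0, 200.0], 494)]
bombilla [(0.74, [106.0, 255.0], 356), (0.74, [136.0, 182.0], 549), (0.61, [188.0, 270.0], 198)]
garage [(0.97, [149.0, 281.0], 1592), (0.68, [378.0, 203.0], 563)]
gourd [(0.8, [373.0, 203.0], 567)]
flat_tin [(0.76, [287.0, 239.0], 827)]
scoop [(0.85, [192.0, 305.0], 565)]
sugar_bowl [(0.84, [188.0, 228.0], 555), (0.65, [365.0, 200.0], 496), (0.42, [372.0, 283.0], 2029)]
jar [(0.8, [295.0, 301.0], 2167), (0.52, [373.0, 283.0], 2068), (0.15, [364.0, 198.0], 463)]
tall_tin [(0.61, [230.0, 311.0], 3105)]
mug [(0.89, [374.0, 283.0], 2065)]
top 382.85721439929404 250.52534949614744 188.8743892669003 [ 0.38261942 -0.03238658  1.11783931]
cradle [(0.91, [137.0, 194.0], 3510)]
aim_knob [(0.76, [118.0, 2
[... 616 characters left out ...]
]
mug [(0.74, [198.0, 94.0], 994)]
{'clock': 1.4, 'qpos': array([-1.22898316e+00,  2.75876580e-01,  1.50489503e+00,  1.80449251e-05,
        1.36069284e+00, -1.20952656e-01]), 'qd': array([-0.00137469,  0.00140325,  0.00106299,  0.00011199,  0.00121698,
       -0.00062565]), 'effort': array([ 1.13020183e-04, -4.16656852e+01, -2.46096969e+01, -2.35887464e-04,
        2.09231880e-04,  1.05705499e-05]), 'position': array([ 0.25673122, -0.51454292,  0.24234336]), 'ee_rot': array([ 3.31651338e-05,  8.50417943e-01, -5.26107706e-01,  5.55586973e-05]), 'contact_force': array([-0.8456984,  0.3770963,  0.5798715]), 'moment': array([ 0.02798437, -0.01150579,  0.0237044 ]), 'width': 0.08549435474081546}
```

View pics/t0.png

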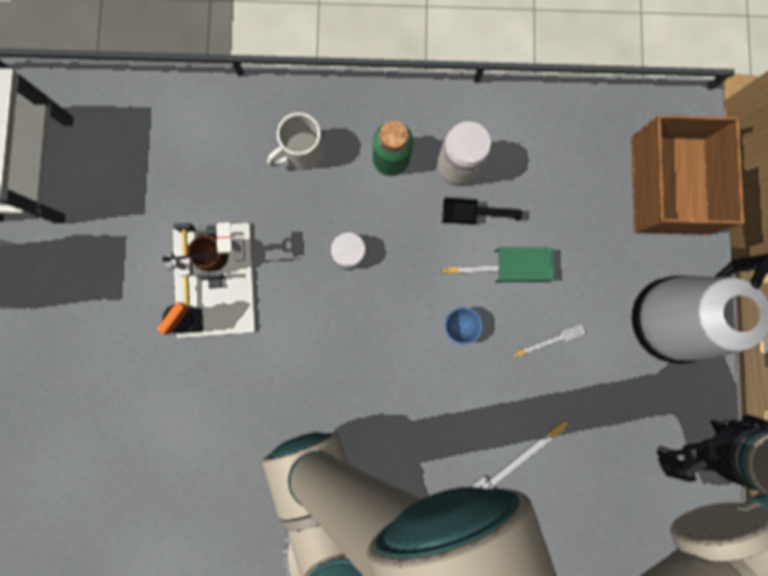

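View pics/s0.png

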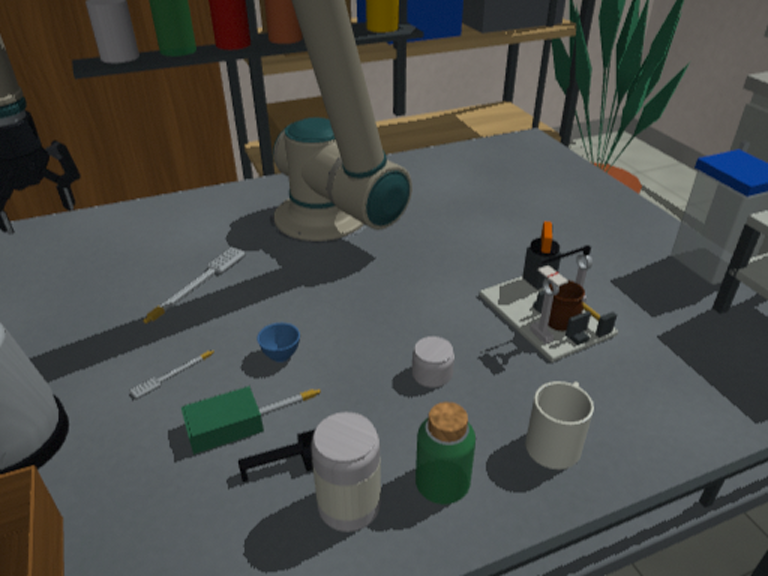

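The top view shows the cradle at (140,185), with the knob at its lower left at (118,214), and the garage at (350,175). World x is up in the picture and y is left.

There are three bombilla candidates in the top picture: (315,181) sticking out of the green garage, (376,222) lying loose and short, and (344,304) lying loose and long. The one in the garage fits the description. I'll confirm that in one crop.

Run:
```python
from h import *
s=get_image("scene");t=get_image("top")
def crop(im,b,k): return cv2.resize(im["pixels"][b[1]:b[3],b[0]:b[2],::-1],None,fx=k,fy=k,interpolation=cv2.INTER_CUBIC)
a=crop(t,(105,143,180,231),5);b=crop(s,(318,140,403,228),5)
cv2.imwrite("pics/c1.png",np.hstack([a,b]))
cv2.imwrite("pics/c2.png",crop(t,(285,120,395,240),5))
hsv=cv2.cvtColor(t["pixels"],cv2.COLOR_RGB2HSV)
# orange knob, red mark, bombilla masks
def comp(im,l,u,box,n):
    h=cv2.cvtColor(im["pixels"],cv2.COLOR_RGB2HSV);m=cv2.inRange(h,l,u);z=np.zeros_like(m);z[box[1]:box[3],box[0]:box[2]]=m[box[1]:box[3],box[0]:box[2]]
    p=np.argwhere(z)[:,::-1];print(n,len(p),p.mean(0) if len(p) else None,cv2.minAreaRect(p.astype(np.float32)) if len(p) else None);return p
k=comp(t,(5,180,150),(18,255,255),(100,195,135,230),"knob top")
w=back(t,k,.13);print(w.mean(0),[np.round(x,4) for x in cv2.minAreaRect((w[:,:2]*1000).astype(np.float32))])
g=comp(t,(60,120,40),(85,255,255),(320,150,380,200),"garage");w=back(t,g,.038);print(w.mean(0),cv2.minAreaRect((w[:,:2]*1000).astype(np.float32)))
for l in("bombilla","cradle"):
  for m in masks_of(t,l)[:3]:
    p=np.argwhere(m["region"])[:,::-1];w=back(t,p,.008 if l[0]=="b" else .012);print(l,m["p"],w.mean(0),cv2.minAreaRect((w[:,:2]*1000).astype(np.float32)))
```

```text
knob top 114 [113.63157895 211.3245614 ] ((113.34000396728516, 211.38002014160156), (5.800000190734863, 21.400001525878906), 36.869895935058594)
[0.42608392 0.30686298 0.13      ] [array([425.9606, 307.579 ]), array([15.1132, 53.8202]), np.float64(56.0944)]
garage 0 None None
[nan nan nan] ((0.0, 0.0), (0.0, 0.0), 0.0)
bombilla 0.93 [ 0.18084659 -0.32189733  0.008     ] ((184.30258178710938, -327.91412353515625), (27.861255645751953, 204.70709228515625), 35.02662658691406)
bombilla 0.71 [0.53828755 0.34138677 0.008     ] ((537.4823608398438, 342.7129211425781), (58.059783935546875, 30.94757843017578), 80.0278091430664)
bombilla 0.63 [ 0.40972705 -0.39629402  0.008     ] ((401.52996826171875, -384.76092529296875), (23.073509216308594, 135.58753967285156), 26.358924865722656)
cradle 0.57 [0.49005403 0.27688431 0.012     ] ((508.8384704589844, 280.8607177734375), (218.9216766357422, 179.44085693359375), 1.4828510284423828)
cradle 0.53 [0.42910888 0.33690275 0.012     ] ((431.3647766113281, 337.7255859375), (59.55271911621094, 62.9312629699707), 3.68717885017395)<stdin>:14: RuntimeWarning: Mean of empty slice.
  ret = um.true_divide(
```

View pics/c1.png

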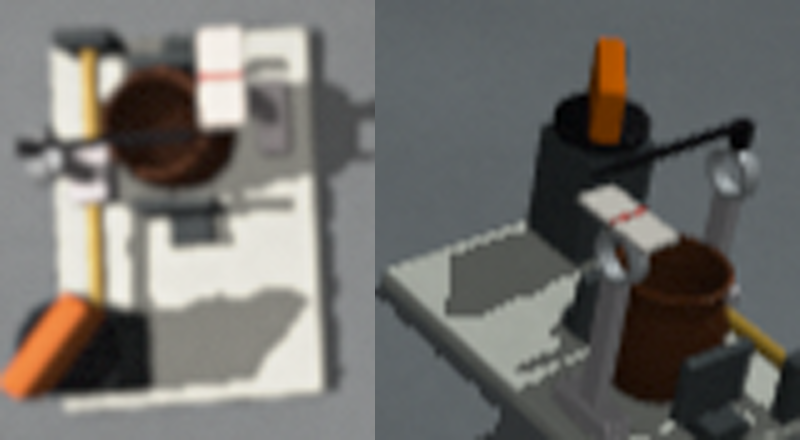

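View pics/c2.png

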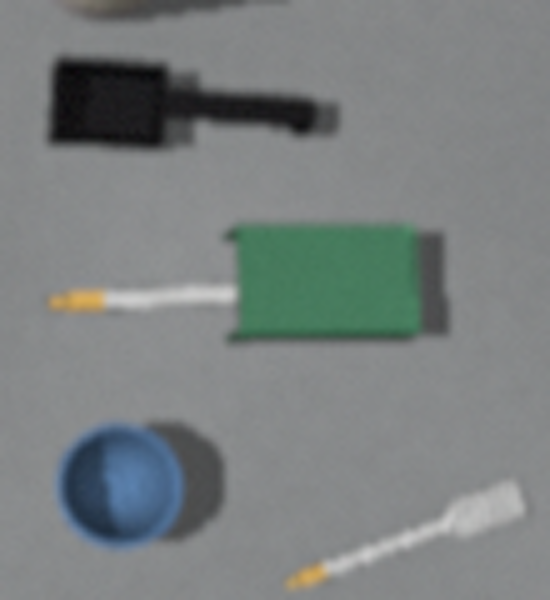

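The garage bombilla at (315,181) is confirmed: its shank shows from (297,180) to (333,178), about 105 mm. The loose ones are shorter or longer overall.

On the cradle, the red line is at top (149,158) and scene (369,183). The pointer tip is at about top (146,168) and scene (362,175). Next I'll compute poses from these.

Run:
```python
from h import *
from scipy.optimize import least_squares
s=get_image("scene");t=get_image("top")
T=lambda u,v:(105+u/5-.4,143+v/5-.4); S=lambda u,v:(318+(u-375)/5-.4,140+v/5-.4)
obs=[(t,T(310,27),(.1075,-.075,.012)),(t,T(52,30),(.1075,.075,.012)),(t,T(63,402),(-.1075,.075,.012)),(t,T(322,388),(-.1075,-.075,.012)),(s,S(387,268),(-.1075,-.075,.012))]
kc=np.mean([T(70,295),T(105,310),T(35,395),T(0,375)],0)
kl=T(35,395),T(0,375),T(70,295),T(105,310)
print("knob top corners",back(t,kl,.13).round(4).tolist(),back(t,kc,.13))
obs.append((t,tuple(kc),(-.12,.05,.13)))
obs.append((s,S(612,40),(-.12,.05,.13)))
def w(p,P): c,n=np.cos(p[2]),np.sin(p[2]);return np.array([p[0]+c*P[0]-n*P[1],p[1]+n*P[0]+c*P[1],P[2]])
def res(p): return np.concatenate([(proj(im,w(p,P))[0]-uv) for im,uv,P in obs])
r=least_squares(res,[.52,.28,0],loss="soft_l1");print(r.x,r.fun.reshape(-1,2).round(1).tolist())
p=r.x;inv=lambda W:(np.array([[np.cos(p[2]),np.sin(p[2])],[-np.sin(p[2]),np.cos(p[2])]])@(np.array(W)[:2]-p[:2])).round(4)
for n,im,uv,z in(("mark",t,T(220,76),.142),("mark",s,S(630,215),.142),("ptr",t,T(207,126),.147),("ptr",s,S(597,175),.147),("ball",t,T(28,147),.147),("ball",s,S(740,130),.147)):
    W=back(im,uv,z)[0];print(n,W.round(4),inv(W))
print("knob",w(p,(-.12,.05,.119)))
B=lambda u,v:(285+u/5-.4,120+v/5-.4)
for n,u,z in(("tip",(50,302),.004),("brassend",(104,299),.008),("mouthshank",(238,295),.008),("gNW",(237,224),.038),("gSW",(237,333),.038),("gNE",(417,223),.038),("gSE",(417,334),.038)): print(n,back(t,B(*u),z).round(4))
for l in("flat_tin","sugar_bowl","scoop"):
    m=masks_of(t,l)[0];q=back(t,np.argwhere(m["region"])[:,::-1],.045);print(l,q.min(0).round(3),q.max(0).round(3))
print("tips",tips_ahead if not callable(tips_ahead) else tips_ahead())
```

```text
knob top corners [[0.3997, 0.3104, 0.13], [0.4095, 0.3289, 0.13], [0.4514, 0.2957, 0.13], [0.4441, 0.2773, 0.13]] [[0.42608836 0.3031188  0.13      ]]
[0.51236512 0.2700438  0.07428683] [[0.5, -1.6], [0.7, 0.2], [-0.6, -0.5], [0.1, -0.4], [0.5, 1.2], [-4.0, 14.4], [-6.1, -1.1]]
mark [0.5655 0.2216 0.142 ] [ 0.0494 -0.0522]
mark [0.5619 0.2228 0.142 ] [ 0.0459 -0.0508]
ptr [0.5384 0.2256 0.147 ] [ 0.0227 -0.0463]
ptr [0.5322 0.2227 0.147 ] [ 0.0163 -0.0487]
ball [0.5253 0.316  0.147 ] [0.0163 0.0449]
ball [0.5257 0.3135 0.147 ] [0.0166 0.0423]
knob [0.38898516 0.31099968 0.119     ]
tip [[ 0.536  -0.1735  0.004 ]]
brassend [[ 0.5381 -0.2046  0.008 ]]
mouthshank [[ 0.5424 -0.2834  0.008 ]]
gNW [[ 0.5791 -0.276   0.038 ]]
gSW [[ 0.5162 -0.276   0.038 ]]
gNE [[ 0.5823 -0.3797  0.038 ]]
gSE [[ 0.5181 -0.379   0.038 ]]
flat_tin [ 0.529 -0.022  0.045] [0.598 0.044 0.045]
sugar_bowl [ 0.393 -0.241  0.045] [ 0.463 -0.173  0.045]
scoop [ 0.621 -0.315  0.045] [ 0.673 -0.168  0.045]
tips 0.011
```

```bash
cat > fit.py <<'E'
from h import *
from scipy.optimize import least_squares
s=get_image("scene");t=get_image("top")
T=lambda u,v:(105+u/5-.4,143+v/5-.4); S=lambda u,v:(318+(u-375)/5-.4,140+v/5-.4)
# params x,y,yaw,a,b(plate offset),m (mark x),c(ball x)
pl=lambda i,j:(lambda q:(q[3]+i*.1075,q[4]+j*.075,.012))
k=lambda q:(-.12,.05,.13)
obs=[(t,T(310,27),pl(1,-1)),(t,T(52,30),pl(1,1)),(t,T(63,402),pl(-1,1)),(t,T(322,388),pl(-1,-1)),(s,S(387,268),pl(-1,-1)),
(t,np.mean([T(70,295),T(105,310),T(35,395),T(0,375)],0),k),(s,S(612,40),k),
(t,T(220,76),lambda q:(q[5],-.05,.142)),(s,S(630,215),lambda q:(q[5],-.05,.142)),
(s,S(618,257),lambda q:(q[5],-.05,.118)),(s,S(733,173),lambda q:(q[6],.05,.118)),
(t,T(207,126),lambda q:(q[6],q[7],.147)),(s,S(597,175),lambda q:(q[6],q[7],.147)),
(t,T(170,113),lambda q:(0,0,.087)),(s,S(690,262),lambda q:(0,0,.087))]
def w(p,P): c,n=np.cos(p[2]),np.sin(p[2]);return np.array([p[0]+c*P[0]-n*P[1],p[1]+n*P[0]+c*P[1],P[2]])
def res(p): return np.concatenate([(proj(im,w(p,P(p)))[0]-uv) for im,uv,P in obs])
r=least_squares(res,[.54,.26,0.05,-.03,0,.03,0,-.05],loss="soft_l1");p=r.x
if __name__=="__main__":
    print(p.round(4),r.fun.reshape(-1,2).round(1).tolist())
    for n,P in(("knob",(-.12,.05,.119)),("near",(p[5],-.05,.118)),("fargoal",(p[5],.05,.118))):print(n,w(p,P).round(4))
    print("turn",(p[5]-p[6])/.015)
E
python3 fit.py
```

```text
[ 0.5504  0.2685  0.0877 -0.0398  0.0055  0.0096 -0.0204 -0.043 ] [[-0.2, -1.2], [-0.0, 1.3], [-0.3, 0.5], [0.4, -0.1], [0.0, 1.0], [-1.8, -0.2], [0.5, 5.5], [0.8, 0.5], [-0.5, 0.8], [0.3, 0.4], [0.2, 0.5], [0.6, 1.8], [0.8, 0.2], [-2.5, 1.5], [-3.0, 1.7]]
knob [0.4265 0.3078 0.119 ]
near [0.5643 0.2196 0.118 ]
fargoal [0.5556 0.3192 0.118 ]
turn 2.002964789353981
```

{"api": "play_rows", "payload": {"series": [{"dx": 8,"dy": 40,"turn": 0.12,"fingers": -1},{"dx": 8,"dy": 40,"turn": 0.12,"fingers": -1},{"dx": 8,"dy": 40,"turn": 0.12,"fingers": -1},{"dx": 8,"dy": 40,"turn": 0.12,"fingers": -1},{"dx": 8,"dy": 40,"turn": 0.12,"fingers": -1},{"dx": 8,"dy": 40,"turn": 0.12,"fingers": -1},{"dx": 8,"dy": 40,"turn": 0.12,"fingers": -1},{"dx": 8,"dy": 40,"turn": 0.12,"fingers": -1},{"dx": 8,"dy": 40,"turn": 0.12,"fingers": -1},{"dx": 8,"dy": 40,"turn": 0.12,"fingers": -1},{"dx": 8,"dy": 40,"turn": 0.12,"fingers": -1},{"dx": 8,"dy": 40,"turn": 0.12,"fingers": -1},{"dx": 8,"dy": 40,"turn": 0.12,"fingers": -1},{"dx": 8,"dy": 40,"turn": 0.12,"fingers": -1},{"dx": 8,"dy": 40,"turn": 0.12,"fingers": -1},{"dx": 8,"dy": 40,"turn": 0.12,"fingers": -1},{"dx": 8,"dy": 40,"turn": 0.12,"fingers": -1},{"dx": 8,"dy": 40,"turn": 0,"fingers": -1},{"dx": 8,"dy": 40,"turn": 0,"fingers": -1},{"fingers": -1}]}}

```text
invalid input at $.series[0]: expected keys fingers, dx, dy, dz, turn
```

{"api": "play_rows", "payload": {"series": [{"dx": 8,"dy": 40,"dz": 0,"turn": 0.12,"fingers": -1},{"dx": 8,"dy": 40,"dz": 0,"turn": 0.12,"fingers": -1},{"dx": 8,"dy": 40,"dz": 0,"turn": 0.12,"fingers": -1},{"dx": 8,"dy": 40,"dz": 0,"turn": 0.12,"fingers": -1},{"dx": 8,"dy": 40,"dz": 0,"turn": 0.12,"fingers": -1},{"dx": 8,"dy": 40,"dz": 0,"turn": 0.12,"fingers": -1},{"dx": 8,"dy": 40,"dz": 0,"turn": 0.12,"fingers": -1},{"dx": 8,"dy": 40,"dz": 0,"turn": 0.12,"fingers": -1},{"dx": 8,"dy": 40,"dz": 0,"turn": 0.12,"fingers": -1},{"dx": 8,"dy": 40,"dz": 0,"turn": 0.12,"fingers": -1},{"dx": 8,"dy": 40,"dz": 0,"turn": 0.12,"fingers": -1},{"dx": 8,"dy": 40,"dz": 0,"turn": 0.12,"fingers": -1},{"dx": 8,"dy": 40,"dz": 0,"turn": 0.12,"fingers": -1},{"dx": 8,"dy": 40,"dz": 0,"turn": 0.12,"fingers": -1},{"dx": 8,"dy": 40,"dz": 0,"turn": 0.12,"fingers": -1},{"dx": 8,"dy": 40,"dz": 0,"turn": 0.12,"fingers": -1},{"dx": 8,"dy": 40,"dz": 0,"turn": 0.12,"fingers": -1},{"dx": 8,"dy": 40,"dz": 0,"turn": 0,"fingers": -1},{"dx": 8,"dy": 40,"dz": 0,"turn": 0,"fingers": -1},{"dx": 0,"dy": 0,"dz": 0,"turn": 0,"fingers": -1}]}}

```text
clock: 3.62
position: [0.4044, 0.2628, 0.2449]
ee_rot: [-0.0, 0.872, 0.489, 0.014]
contact_force: [-0.1, -0.0, 0.7]
width: 0.0856
```

{"api": "play_rows", "payload": {"series": [{"dx": 11,"dy": 21,"dz": 0,"turn": -0.08,"fingers": -1},{"dx": 11,"dy": 22,"dz": 0,"turn": 0,"fingers": -1},{"dx": 0,"dy": 0,"dz": -30,"turn": 0,"fingers": -1},{"dx": 0,"dy": 0,"dz": -20,"turn": 0,"fingers": -1},{"dx": 0,"dy": 0,"dz": 0,"turn": 0,"fingers": -1}]}}

```text
clock: 4.03
position: [0.4279, 0.3117, 0.1949]
ee_rot: [0.0, 0.89, 0.455, 0.016]
contact_force: [-0.4, -0.1, -0.4]
width: 0.0857
```

Run:
```python
from h import *
s=get_image("scene");t=get_image("top")
def crop(im,b,k): return cv2.resize(im["pixels"][b[1]:b[3],b[0]:b[2],::-1],None,fx=k,fy=k,interpolation=cv2.INTER_CUBIC)
st=get_state();P=st["position"]
print(P,st["ee_rot"])
tt=proj(t,P)[0];ss=proj(s,P)[0];print(tt,ss)
cv2.imwrite("pics/k1.png",np.hstack([crop(t,(85,143,165,243),5),crop(s,(323,110,403,210),5)]))
```

```text
[0.42897642 0.3118202  0.19769986] [3.95361548e-04 8.90277305e-01 4.55063524e-01 1.79820195e-02]
[101.95645749 208.58407787] [371.26179227 131.30791888]
```

View pics/k1.png

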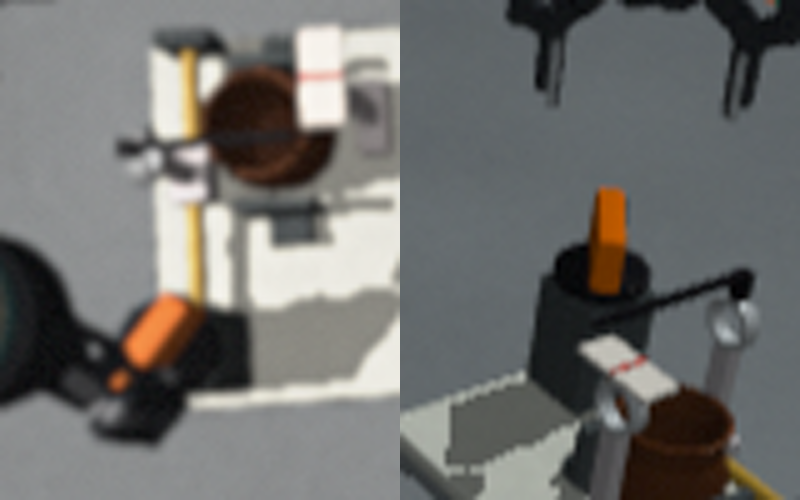

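```bash
cat > bar.py <<'E'
from h import *
from scipy.optimize import minimize
def orange(px,box):
    h=cv2.cvtColor(px,cv2.COLOR_RGB2HSV);m=cv2.inRange(h,(4,150,90),(16,255,255));z=np.zeros_like(m);z[box[1]:box[3],box[0]:box[2]]=m[box[1]:box[3],box[0]:box[2]]
    return z>0
def fitbar(obs,x0):
    def sil(im,q):
        c,n=np.cos(q[2]),np.sin(q[2])
        P=np.array([(q[0]+c*a-n*b,q[1]+n*a+c*b,z) for a in(-.03,.03) for b in(-.008,.008) for z in(.096,.130)])
        hu=cv2.convexHull(((proj(im,P)+.5)*16).astype(np.int32)*1)
        big=np.zeros((384*4,512*4),np.uint8);cv2.fillPoly(big,[(hu/4).astype(np.int32)],255)
        return cv2.resize(big,(512,384),interpolation=cv2.INTER_AREA)/255.
    f=lambda q:sum(np.abs(sil(im,q)-m).sum() for im,m in obs)
    best=min((minimize(f,[x0[0],x0[1],a],method="Nelder-Mead",options=dict(initial_simplex=[[x0[0],x0[1],a],[x0[0]+.01,x0[1],a],[x0[0],x0[1]+.01,a],[x0[0],x0[1],a+.2]])) for a in x0[2]),key=lambda r:r.fun)
    return best.x,best.fun,[int(m.sum()) for _,m in obs]
E
python3 - <<'E'
from bar import *
s=get_image("scene");t=get_image("top")
rd=lambda n:cv2.resize(cv2.imread("pics/"+n),(512,384),interpolation=cv2.INTER_AREA)[...,::-1].copy()
tm=orange(rd("t0.png"),(100,195,135,230));sm=orange(rd("s0.png"),(340,140,385,180))
for o in([(t,tm)],[(s,sm)],[(t,tm),(s,sm)]): print(fitbar(o,(.426,.306,(-.9,-.6,-.3))))
E
```

```text
(array([ 0.42815713,  0.30966218, -0.68577848]), np.float64(86.20392156862746), [160])
(array([ 0.42220302,  0.30919655, -0.65746196]), np.float64(37.63529411764706), [108])
(array([ 0.42453953,  0.30950039, -0.65993639]), np.float64(140.1529411764706), [160, 108])
```

{"api": "play_rows", "payload": {"series": [{"dx": -3,"dy": -2,"dz": -20,"turn": -0.035,"fingers": -1},{"dx": 0,"dy": 0,"dz": -20,"turn": 0,"fingers": -1},{"dx": 0,"dy": 0,"dz": -20,"turn": 0,"fingers": -1},{"dx": 0,"dy": 0,"dz": -15,"turn": 0,"fingers": -1},{"dx": 0,"dy": 0,"dz": 0,"turn": 0,"fingers": -1},{"dx": 0,"dy": 0,"dz": 0,"turn": 0,"fingers": -1}]}}

```text
clock: 4.73
position: [0.433, 0.3105, 0.1331]
ee_rot: [0.001, 0.899, 0.437, 0.03]
contact_force: [0.0, 0.0, 0.6]
width: 0.0853
```

{"api": "play_rows", "payload": {"series": [{"dx": -6,"dy": 0,"dz": -10,"turn": 0,"fingers": -1},{"dx": 0,"dy": 0,"dz": -5,"turn": 0,"fingers": -1}]}}

```text
clock: 4.9
position: [0.4296, 0.3113, 0.122]
ee_rot: [0.0, 0.899, 0.436, 0.034]
contact_force: [-1.1, -1.1, 0.1]
width: 0.0851
```

{"api": "play_rows", "payload": {"series": [{"dx": 0,"dy": 0,"dz": 0,"turn": 0,"fingers": -1}]}}

```text
clock: 4.98
position: [0.4303, 0.3114, 0.1229]
ee_rot: [0.0, 0.899, 0.436, 0.035]
contact_force: [-0.0, 0.1, 0.0]
width: 0.0853
```

{"api": "play_rows", "payload": {"series": [{"dx": -6,"dy": -2,"dz": -11,"turn": 0,"fingers": -1},{"dx": -2,"dy": 0,"dz": -2,"turn": 0,"fingers": 1},{"dx": 0,"dy": 0,"dz": 0,"turn": 0,"fingers": 1}], "squeeze": 40}}

```text
clock: 5.23
position: [0.4254, 0.3107, 0.1138]
ee_rot: [0.0, 0.899, 0.436, 0.039]
contact_force: [0.8, -0.2, 0.5]
width: 0.0636
```

```bash
cat > st.py <<'E'
from h import *
import sys
for i in range(int(sys.argv[1])): get_image("top")
st=get_state();q=st["ee_rot"]
w,x,y,z=q
print(st["clock"],"pos",st["position"].round(4),"zdir",np.round([2*(x*z+w*y),2*(y*z-w*x)],3),"jaw",round(np.degrees(np.arctan2(2*(x*y+w*z),1-2*(y*y+z*z))),1),"F",st["contact_force"].round(1),"M",st["moment"].round(2),"w",round(st["width"],4),"q",st["qpos"].round(3))
E
python3 st.py 6
```

```text
5.5333 pos [0.4239 0.3092 0.113 ] zdir [0.067 0.03 ] jaw 51.8 F [-6.2 -9.8  8.8] M [-1.6   1.04  0.04] w 0.0177 q [ 0.502  0.276  1.861 -0.007  0.931 -0.398]
```

{"api": "play_rows", "payload": {"series": [{"dx": 0,"dy": 0,"dz": 0,"turn": -0.12,"fingers": 1},{"dx": 0,"dy": 0,"dz": 0,"turn": -0.12,"fingers": 1},{"dx": 0,"dy": 0,"dz": 0,"turn": -0.12,"fingers": 1},{"dx": 0,"dy": 0,"dz": 0,"turn": -0.12,"fingers": 1}]}}

```text
clock: 5.87
position: [0.4244, 0.3095, 0.1133]
ee_rot: [0.01, 0.979, 0.201, 0.035]
contact_force: [2.4, 0.7, -0.7]
width: 0.0158
```

```bash
python3 st.py 2
```

```text
5.9667 pos [0.4244 0.3096 0.1133] zdir [ 0.072 -0.005] jaw 23.7 F [ 2.6 -0.3  0.1] M [-0.12  0.57 -0.08] w 0.0159 q [ 0.525  0.285  1.848 -0.05   0.95   0.141]
```

{"api": "play_rows", "payload": {"series": [{"dx": 0,"dy": 0,"dz": 0,"turn": -0.12,"fingers": 1},{"dx": 0,"dy": 0,"dz": 0,"turn": -0.12,"fingers": 1},{"dx": 0,"dy": 0,"dz": 0,"turn": -0.12,"fingers": 1},{"dx": 0,"dy": 0,"dz": 0,"turn": -0.12,"fingers": 1},{"dx": 0,"dy": 0,"dz": 0,"turn": -0.12,"fingers": 1},{"dx": 0,"dy": 0,"dz": 0,"turn": -0.12,"fingers": 1},{"dx": 0,"dy": 0,"dz": 0,"turn": -0.12,"fingers": 1},{"dx": 0,"dy": 0,"dz": 0,"turn": -0.12,"fingers": 1},{"dx": 0,"dy": 0,"dz": 0,"turn": -0.12,"fingers": 1}]}}

```text
clock: 6.72
position: [0.4262, 0.3093, 0.1133]
ee_rot: [0.026, 0.941, -0.335, 0.024]
contact_force: [1.7, -0.5, 0.2]
width: 0.016
```

```bash
cat > look.py <<'E'
from h import *
import sys
from scipy.ndimage import center_of_mass
s=get_image("scene");t=get_image("top")
def crop(im,b,k): return cv2.resize(im["pixels"][b[1]:b[3],b[0]:b[2],::-1],None,fx=k,fy=k,interpolation=cv2.INTER_CUBIC)
cv2.imwrite("pics/"+sys.argv[1],np.hstack([crop(t,(110,145,160,195),8),crop(s,(348,155,398,205),8)]))
E
python3 st.py 1; python3 look.py a1.png
```

```text
6.7667 pos [0.4263 0.3093 0.1133] zdir [ 0.028 -0.066] jaw -39.4 F [ 0.1 -2.3  2. ] M [ 0.39  0.41 -0.15] w 0.0163 q [ 0.543  0.321  1.791 -0.082  1.042  1.274]
```

View pics/a1.png

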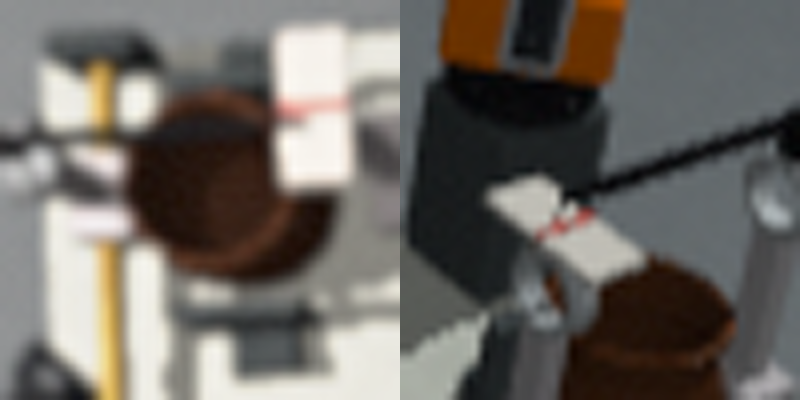

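```bash
cat > ptr.py <<'E'
from h import *
yaw=0.08
ex=np.array([np.cos(yaw),np.sin(yaw)]);ey=np.array([-ex[1],ex[0]])
def lines():
    s=get_image("scene");t=get_image("top")
    for n,im,box,cols in(("scene",s,(360,168,395,192),None),("top",t,(138,150,160,170),None)):
        a=im["pixels"].astype(float);x0,y0,x1,y1=box;b=a[y0:y1,x0:x1]
        red=np.clip(b[...,0]-np.maximum(b[...,1],b[...,2])-25,0,None); 
        sat=b[...,0]-b[...,2]
        v,u=np.mgrid[y0:y1,x0:x1]
        bright=b[...,0]>110
        red=red*bright
        w=red.ravel();P=back(im,np.c_[u.ravel(),v.ravel()],.142)[:,:2]
        k=w>0
        print(n,"red n",k.sum(),"x' ",round(1000*np.average(P[k]@ex,weights=w[k]),2),"y'",np.round(1000*np.average(P[k]@ey,weights=w[k]),1))
        pts=[]
        for c in (range(371,392) if n=="scene" else range(110,146)):
            r0,r1=(168,184) if n=="scene" else (155,167)
            col=a[r0:r1,c].max(1);i=int(col.argmin())
            if col[i]>70: continue
            bg=np.percentile(col,60);lo,hi=max(i-2,0),min(i+3,len(col));ww=np.clip(bg-col[lo:hi]-15,0,None)
            if ww.sum()<=0: continue
            pts.append((c,r0+(ww*np.arange(lo,hi)).sum()/ww.sum(),col[i]))
        pts=np.array(pts)
        if len(pts):
            W=back(im,pts[:,:2],.147)[:,:2]
            print(np.c_[pts[:,0],(1000*W@ex).round(1),(1000*W@ey).round(1),pts[:,2]].tolist())
lines()
E
python3 ptr.py
```

```text
scene red n 13 x'  576.87 y' 178.7
[[372.0, 570.6, 192.6, 15.0], [373.0, 571.7, 194.8, 19.0], [374.0, 571.7, 197.9, 17.0], [375.0, 571.4, 201.3, 17.0], [376.0, 571.5, 204.3, 19.0], [377.0, 571.6, 207.4, 16.0], [378.0, 571.3, 210.8, 17.0], [379.0, 571.5, 213.8, 22.0], [380.0, 571.2, 217.2, 15.0], [381.0, 571.3, 220.3, 16.0], [382.0, 571.4, 223.3, 18.0], [383.0, 571.1, 226.8, 18.0], [384.0, 571.2, 229.8, 15.0], [385.0, 571.4, 232.9, 19.0], [386.0, 571.1, 236.4, 18.0], [387.0, 571.1, 239.5, 14.0], [388.0, 571.3, 242.6, 18.0], [389.0, 571.1, 246.0, 15.0], [390.0, 571.1, 249.2, 13.0], [391.0, 571.1, 252.5, 19.0]]
top red n 25 x'  580.85 y' 179.3
[[110.0, 572.8, 273.1, 39.0], [111.0, 572.5, 270.6, 41.0], [112.0, 572.7, 268.0, 57.0], [125.0, 572.3, 234.9, 66.0], [126.0, 571.0, 232.4, 61.0], [127.0, 564.6, 230.0, 35.0], [128.0, 569.3, 227.3, 28.0], [129.0, 569.3, 224.8, 31.0], [130.0, 570.6, 222.2, 30.0], [131.0, 568.5, 219.7, 29.0], [138.0, 571.9, 201.8, 35.0], [139.0, 572.6, 199.2, 33.0], [140.0, 571.3, 196.7, 34.0], [141.0, 571.3, 194.1, 32.0], [142.0, 570.3, 191.6, 34.0]]
```

{"api": "play_rows", "payload": {"series": [{"dx": 0,"dy": 0,"dz": 0,"turn": -0.12,"fingers": 1},{"dx": 0,"dy": 0,"dz": 0,"turn": -0.12,"fingers": 1},{"dx": 0,"dy": 0,"dz": 0,"turn": -0.12,"fingers": 1}]}}

```text
clock: 7.22
position: [0.4266, 0.3088, 0.1133]
ee_rot: [0.03, 0.867, -0.497, 0.021]
contact_force: [1.9, -1.9, -0.8]
width: 0.016
```

```bash
python3 st.py 1; python3 ptr.py; sed -i 's/(110,145,160,195),8/(125,150,165,175),10/;s/(348,155,398,205),8/(355,170,395,195),10/' look.py; python3 look.py a2.png
```

```text
7.2667 pos [0.4267 0.3088 0.1133] zdir [ 0.006 -0.072] jaw -59.8 F [ 0.5 -2.   0.6] M [ 0.47  0.12 -0.11] w 0.0164 q [ 0.538  0.331  1.775 -0.074  1.069  1.619]
scene red n 7 x'  577.63 y' 174.8
[[372.0, 548.4, 210.8, 34.0], [373.0, 577.1, 190.3, 28.0], [374.0, 576.6, 193.8, 15.0], [375.0, 577.1, 196.5, 17.0], [376.0, 577.3, 199.5, 16.0], [377.0, 577.0, 202.8, 15.0], [378.0, 577.2, 205.8, 21.0], [379.0, 576.9, 209.2, 19.0], [380.0, 576.9, 212.3, 15.0], [381.0, 577.0, 215.4, 20.0], [382.0, 576.9, 218.7, 18.0], [383.0, 577.0, 221.7, 17.0], [384.0, 577.1, 224.8, 18.0], [385.0, 576.7, 228.3, 18.0], [386.0, 577.0, 231.3, 17.0], [387.0, 577.0, 234.4, 18.0], [388.0, 576.9, 237.8, 15.0], [389.0, 576.8, 241.0, 15.0], [390.0, 576.5, 244.5, 19.0], [391.0, 576.7, 247.6, 17.0]]
top red n 10 x'  581.29 y' 170.9
[[110.0, 578.3, 273.0, 38.0], [111.0, 577.8, 270.5, 39.0], [112.0, 578.1, 267.9, 57.0], [113.0, 580.3, 265.3, 66.0], [114.0, 581.7, 262.8, 69.0], [118.0, 566.6, 252.9, 68.0], [119.0, 565.5, 250.3, 68.0], [120.0, 565.0, 247.8, 68.0], [121.0, 564.4, 245.3, 70.0], [126.0, 564.0, 232.5, 53.0], [127.0, 564.3, 230.0, 33.0], [128.0, 565.5, 227.4, 31.0], [129.0, 566.4, 224.9, 29.0], [130.0, 576.5, 222.1, 30.0], [138.0, 576.1, 201.7, 32.0], [139.0, 574.6, 199.2, 34.0], [142.0, 583.3, 191.3, 29.0]]
```

View pics/a2.png

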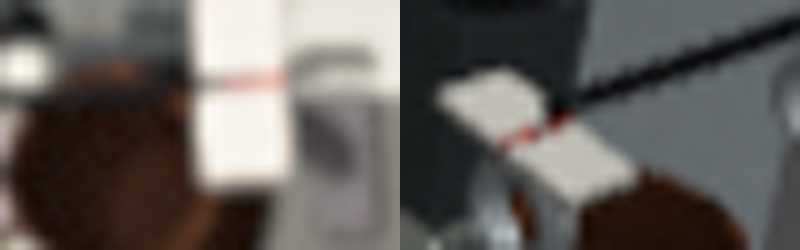

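Both views show the needle on the red line, meeting it at top crop (200,82) and scene crop (545,120). I'm releasing the knob.

{"api": "play_rows", "payload": {"series": [{"dx": 0,"dy": 0,"dz": 0,"turn": 0,"fingers": -1}]}}

```text
clock: 7.55
position: [0.4264, 0.3087, 0.1132]
ee_rot: [0.03, 0.869, -0.493, 0.021]
contact_force: [-0.4, -0.3, 0.3]
width: 0.0271
```

```bash
python3 st.py 8
```

```text
7.95 pos [0.4266 0.309  0.1134] zdir [ 0.007 -0.071] jaw -59.2 F [-0.1 -0.   0.6] M [0.07 0.02 0.02] w 0.0839 q [ 0.538  0.33   1.776 -0.074  1.068  1.609]
```

{"api": "play_rows", "payload": {"series": [{"dx": 0,"dy": 0,"dz": 25,"turn": 0,"fingers": -1},{"dx": 0,"dy": 0,"dz": 40,"turn": 0,"fingers": -1},{"dx": 0,"dy": 0,"dz": 40,"turn": 0,"fingers": -1},{"dx": 0,"dy": -20,"dz": 30,"turn": 0,"fingers": -1}]}}

```text
clock: 8.28
position: [0.4212, 0.2881, 0.2448]
ee_rot: [0.037, 0.87, -0.492, 0.015]
contact_force: [1.3, 0.0, 0.4]
width: 0.0855
```

```bash
python3 st.py 1;python3 ptr.py|cut -c1-330
```

```text
8.3333 pos [0.4232 0.2843 0.2506] zdir [-0.001 -0.08 ] jaw -59.0 F [-0.1 -2.5  3.9] M [-0.07 -0.04 -0.02] w 0.0856 q [ 0.504  0.199  1.593 -0.071  1.391  1.55 ]
scene red n 6 x'  577.71 y' 171.9
[[372.0, 547.0, 212.0, 34.0], [373.0, 577.1, 190.3, 25.0], [374.0, 576.6, 193.9, 15.0], [375.0, 577.2, 196.5, 22.0], [376.0, 577.0, 199.8, 20.0], [377.0, 577.0, 202.9, 14.0], [378.0, 577.2, 205.9, 20.0], [379.0, 576.9, 209.2, 19.0], [380.0, 576.9, 212.3, 16.0], [381.0, 577.2, 215.3, 18.0], [382.0, 576.9, 218.7, 19.0], [383.0, 57
top red n 9 x'  581.27 y' 171.0
[[110.0, 578.2, 273.0, 43.0], [111.0, 577.8, 270.5, 43.0], [112.0, 578.0, 267.9, 59.0], [113.0, 580.2, 265.3, 70.0], [114.0, 581.7, 262.8, 69.0], [118.0, 566.4, 252.9, 67.0], [119.0, 565.9, 250.3, 68.0], [120.0, 565.0, 247.8, 67.0], [121.0, 564.5, 245.3, 70.0], [126.0, 564.0, 232.5, 51.0], [127.0, 564.4, 230.0, 36.0], [128.0, 56
```

{"api": "play_rows", "payload": {"series": [{"dx": 9,"dy": -40,"dz": 0,"turn": 0.09,"fingers": -1},{"dx": 9,"dy": -40,"dz": 0,"turn": 0.09,"fingers": -1},{"dx": 9,"dy": -40,"dz": 0,"turn": 0.09,"fingers": -1},{"dx": 9,"dy": -40,"dz": 0,"turn": 0.09,"fingers": -1},{"dx": 9,"dy": -40,"dz": 0,"turn": 0.09,"fingers": -1},{"dx": 9,"dy": -40,"dz": 0,"turn": 0.09,"fingers": -1},{"dx": 9,"dy": -40,"dz": 0,"turn": 0.09,"fingers": -1},{"dx": 9,"dy": -40,"dz": 0,"turn": 0.09,"fingers": -1},{"dx": 9,"dy": -40,"dz": 0,"turn": 0.09,"fingers": -1},{"dx": 9,"dy": -40,"dz": 0,"turn": 0.09,"fingers": -1},{"dx": 9,"dy": -40,"dz": 0,"turn": 0.09,"fingers": -1},{"dx": 9,"dy": -40,"dz": 0,"turn": 0.09,"fingers": -1}]}}

```text
clock: 9.43
position: [0.5209, -0.1948, 0.2286]
ee_rot: [0.02, 0.998, 0.056, 0.021]
contact_force: [1.3, 1.0, -0.2]
width: 0.0856
```

```bash
python3 st.py 3
```

```text
9.5833 pos [ 0.5212 -0.196   0.228 ] zdir [ 0.043 -0.039] jaw 5.9 F [-0.2  0.5  0.2] M [0.05 0.07 0.06] w 0.0856 q [-0.475  0.229  1.608 -0.016  1.249 -0.572]
```

{"api": "play_rows", "payload": {"series": [{"dx": 18,"dy": -37,"dz": 0,"turn": -0.05,"fingers": -1}]}}

```text
clock: 9.67
position: [0.5346, -0.2252, 0.2265]
ee_rot: [0.017, 0.999, 0.026, 0.017]
contact_force: [1.3, 1.4, 0.1]
width: 0.0853
```

```bash
python3 st.py 3
```

```text
9.8167 pos [ 0.5389 -0.2316  0.2263] zdir [ 0.039 -0.04 ] jaw 2.9 F [-0.1  0.2 -0.1] M [ 0.05  0.07 -0.03] w 0.0855 q [-0.515  0.276  1.547 -0.016  1.266 -0.561]
```

{"api": "play_rows", "payload": {"series": [{"dx": 0,"dy": 0,"dz": -40,"turn": 0,"fingers": -1}]}}

```text
clock: 9.9
position: [0.5436, -0.2329, 0.1927]
ee_rot: [0.024, 0.999, 0.025, 0.026]
contact_force: [1.6, -1.5, 1.2]
width: 0.0854
```

```bash
python3 st.py 3
```

```text
10.05 pos [ 0.5362 -0.2284  0.1834] zdir [ 0.031 -0.035] jaw 3.0 F [ 0.  -0.   1.2] M [ 0.02  0.03 -0.02] w 0.0854 q [-0.513  0.304  1.616 -0.016  1.177 -0.559]
```

{"api": "play_rows", "payload": {"series": [{"dx": 0,"dy": 0,"dz": -40,"turn": 0,"fingers": -1}]}}

```text
clock: 10.13
position: [0.5418, -0.2303, 0.1523]
ee_rot: [0.022, 0.999, 0.026, 0.022]
contact_force: [2.1, -1.7, 0.8]
width: 0.0854
```

```bash
python3 st.py 3
```

```text
10.2833 pos [ 0.5349 -0.2267  0.1443] zdir [ 0.027 -0.032] jaw 3.0 F [-0.3 -0.2  0.5] M [ 0.01 -0.03  0.02] w 0.0854 q [-0.512  0.337  1.673 -0.017  1.092 -0.557]
```

{"api": "play_rows", "payload": {"series": [{"dx": 4,"dy": -7,"dz": -40,"turn": 0,"fingers": -1}]}}

```text
clock: 10.37
position: [0.5449, -0.2356, 0.1131]
ee_rot: [0.021, 0.999, 0.027, 0.021]
contact_force: [1.8, -1.4, 0.5]
width: 0.0854
```

```bash
python3 st.py 3
```

```text
10.5167 pos [ 0.5388 -0.2332  0.1047] zdir [ 0.026 -0.031] jaw 3.1 F [-0.1  0.3 -0.2] M [-0.01 -0.01 -0.04] w 0.0853 q [-0.518  0.384  1.711 -0.017  1.009 -0.562]
```

{"api": "play_rows", "payload": {"series": [{"dx": 2,"dy": 0,"dz": -40,"turn": 0,"fingers": -1}]}}

```text
clock: 10.6
position: [0.5475, -0.2366, 0.0736]
ee_rot: [0.021, 0.999, 0.027, 0.021]
contact_force: [1.9, -1.0, 0.7]
width: 0.0856
```

```bash
python3 st.py 3
```

```text
10.75 pos [ 0.5405 -0.2327  0.0655] zdir [ 0.024 -0.03 ] jaw 3.1 F [ 0.3 -1.1  0. ] M [0.02 0.03 0.02] w 0.0851 q [-0.516  0.429  1.753 -0.018  0.924 -0.559]
```

{"api": "play_rows", "payload": {"series": [{"dx": 2,"dy": 0,"dz": -35,"turn": 0,"fingers": -1}]}}

```text
clock: 10.83
position: [0.5485, -0.2359, 0.0384]
ee_rot: [0.02, 0.999, 0.027, 0.019]
contact_force: [2.1, -1.1, -0.2]
width: 0.0856
```

```bash
python3 st.py 2
python3 - <<'E'
from h import *
s=get_image("scene")
save(s,"g1.png",(85,190,205,290),6)
E
```

```text
10.9333 pos [ 0.5417 -0.232   0.0302] zdir [ 0.022 -0.029] jaw 3.1 F [-1.3  0.5 -0.1] M [ 0.03  0.01 -0.  ] w 0.0853 q [-0.514  0.473  1.785 -0.019  0.851 -0.555]
```

View pics/g1.png

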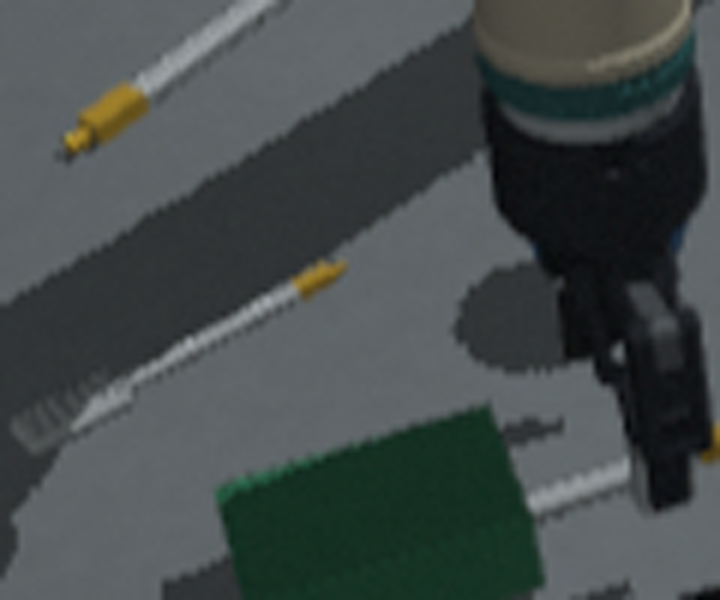

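The crop shows the fingers astride the shank, with the near finger at (665,450), the brass end beyond it and the garage on the left. I'm lowering and gripping.

{"api": "play_rows", "payload": {"series": [{"dx": -1,"dy": 0,"dz": -16,"turn": 0,"fingers": -1}], "squeeze": 40}}

```text
clock: 11.07
position: [0.5446, -0.2341, 0.0202]
ee_rot: [0.017, 0.999, 0.027, 0.015]
contact_force: [0.4, 0.0, 0.1]
width: 0.0851
```

```bash
python3 st.py 3
```

```text
11.2167 pos [ 0.5417 -0.2326  0.0173] zdir [ 0.024 -0.03 ] jaw 3.1 F [-0.3 -0.1  0.8] M [ 0.03 -0.01  0.04] w 0.0854 q [-0.515  0.489  1.799 -0.02   0.818 -0.555]
```

{"api": "play_rows", "payload": {"series": [{"dx": 0,"dy": 0,"dz": 0,"turn": 0,"fingers": 1}]}}

```text
clock: 11.3
position: [0.5423, -0.233, 0.0191]
ee_rot: [0.016, 0.999, 0.027, 0.013]
contact_force: [0.0, 0.5, 0.1]
width: 0.0755
```

```bash
python3 st.py 10
```

```text
11.8 pos [ 0.5416 -0.2326  0.0175] zdir [ 0.024 -0.03 ] jaw 3.1 F [-0.9  0.8  1.9] M [ 0.07  0.08 -0.01] w 0.0072 q [-0.515  0.488  1.799 -0.02   0.818 -0.555]
```

{"api": "play_rows", "payload": {"series": [{"dx": 0,"dy": 0,"dz": 0,"turn": 0,"fingers": -0.2}]}}

```text
clock: 11.88
position: [0.5416, -0.2326, 0.0175]
ee_rot: [0.015, 0.999, 0.027, 0.012]
contact_force: [-0.5, -0.1, -0.1]
width: 0.0185
```

```bash
python3 st.py 4
```

```text
12.0833 pos [ 0.5416 -0.2326  0.0173] zdir [ 0.024 -0.03 ] jaw 3.1 F [-0.1  0.4 -0.1] M [ 0.03  0.02 -0.05] w 0.0477 q [-0.515  0.489  1.799 -0.02   0.818 -0.555]
```

{"api": "play_rows", "payload": {"series": [{"dx": 0,"dy": 0,"dz": -6,"turn": 0,"fingers": -0.2}]}}

```text
clock: 12.17
position: [0.5424, -0.233, 0.0121]
ee_rot: [0.016, 0.999, 0.027, 0.013]
contact_force: [0.4, 0.0, 0.2]
width: 0.0511
```

```bash
python3 st.py 3
```

```text
12.3167 pos [ 0.5411 -0.2323  0.0106] zdir [ 0.023 -0.029] jaw 3.1 F [-0.2 -0.1  0.3] M [0.   0.02 0.01] w 0.051 q [-0.515  0.497  1.806 -0.02   0.805 -0.555]
```

{"api": "play_rows", "payload": {"series": [{"dx": 0,"dy": 0,"dz": 0,"turn": 0,"fingers": 1}]}}

```text
clock: 12.4
position: [0.541, -0.2323, 0.0103]
ee_rot: [0.015, 0.999, 0.027, 0.011]
contact_force: [-0.9, -0.7, 0.4]
width: 0.0404
```

```bash
python3 st.py 7
```

```text
12.75 pos [ 0.5399 -0.2324  0.0117] zdir [ 0.021 -0.03 ] jaw 3.1 F [-4.6 -0.8  7.9] M [-0.01  0.77 -0.01] w 0.0084 q [-0.515  0.495  1.806 -0.022  0.808 -0.555]
```

{"api": "play_rows", "payload": {"series": [{"dx": 0,"dy": 10,"dz": 1,"turn": 0,"fingers": 1},{"dx": -1,"dy": 20,"dz": 0,"turn": 0,"fingers": 1},{"dx": -1,"dy": 20,"dz": 0,"turn": 0,"fingers": 1}]}}

```text
clock: 13.0
position: [0.5389, -0.1848, 0.0137]
ee_rot: [0.017, 0.999, 0.025, 0.011]
contact_force: [0.2, -0.1, -0.1]
width: 0.0088
```

```bash
python3 st.py 2
```

```text
13.1 pos [ 0.5377 -0.1821  0.0133] zdir [ 0.021 -0.03 ] jaw 3.0 F [-0.1 -0.6 -0.3] M [0.07 0.04 0.02] w 0.0082 q [-0.438  0.471  1.85  -0.026  0.789 -0.472]
```

{"api": "play_rows", "payload": {"series": [{"dx": -1,"dy": 20,"dz": 0,"turn": 0,"fingers": 1},{"dx": -1,"dy": 20,"dz": 0,"turn": 0,"fingers": 1},{"dx": -1,"dy": 20,"dz": 0,"turn": 0,"fingers": 1}]}}

```text
clock: 13.35
position: [0.5368, -0.124, 0.0135]
ee_rot: [0.017, 0.999, 0.025, 0.012]
contact_force: [-0.5, -0.5, 0.4]
width: 0.0088
```

```bash
python3 st.py 2;  python3 - <<'E'
from h import *
s=get_image("scene");t=get_image("top")
def crop(im,b,k): return cv2.resize(im["pixels"][b[1]:b[3],b[0]:b[2],::-1],None,fx=k,fy=k,interpolation=cv2.INTER_CUBIC)
cv2.imwrite("pics/d1.png",np.hstack([crop(t,(215,130,345,230),3),crop(s,(130,190,265,290),3)]))
E
```

```text
13.45 pos [ 0.5354 -0.1219  0.0132] zdir [ 0.023 -0.032] jaw 3.1 F [ 0.6 -1.2 -0.4] M [0.   0.04 0.02] w 0.0086 q [-0.336  0.451  1.891 -0.033  0.767 -0.366]
```

View pics/d1.png

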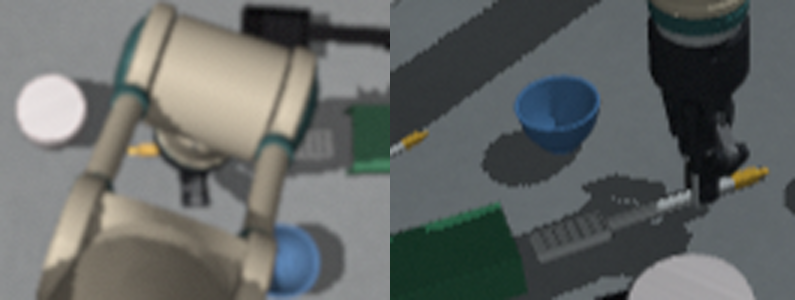

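The 10 px crop shows the bombilla head fully out of the garage, in front of its mouth at scene crop (570,235). The gripper is on the shank near the brass end. Next I'll let go and regrip on the head.

{"api": "play_rows", "payload": {"series": [{"dx": 0,"dy": 0,"dz": 0,"turn": 0,"fingers": -0.2}]}}

```text
clock: 13.63
position: [0.5373, -0.1252, 0.0137]
ee_rot: [0.018, 0.999, 0.026, 0.012]
contact_force: [0.1, 0.1, 0.8]
width: 0.0193
```

```bash
python3 st.py 5
```

```text
13.8833 pos [ 0.5369 -0.1251  0.0136] zdir [ 0.025 -0.034] jaw 3.0 F [-0.5  0.4  0.6] M [ 0.03  0.04 -0.02] w 0.0513 q [-0.34   0.452  1.888 -0.034  0.766 -0.367]
```

{"api": "play_rows", "payload": {"series": [{"dx": 0,"dy": 0,"dz": 40,"turn": 0,"fingers": -0.2}]}}

```text
clock: 13.97
position: [0.5318, -0.1239, 0.0477]
ee_rot: [0.015, 1.0, 0.025, 0.005]
contact_force: [0.2, -0.9, -0.6]
width: 0.0511
```

```bash
python3 st.py 2
```

```text
14.0667 pos [ 0.5404 -0.1268  0.0576] zdir [ 0.034 -0.037] jaw 3.0 F [ 1.1 -0.6 -0.2] M [ 0.05 -0.02  0.05] w 0.0513 q [-0.341  0.395  1.841 -0.031  0.862 -0.372]
```

{"api": "play_rows", "payload": {"series": [{"dx": 2,"dy": -38,"dz": 0,"turn": 0,"fingers": -0.2},{"dx": 2,"dy": -38,"dz": 0,"turn": 0,"fingers": -0.2},{"dx": 2,"dy": -36,"dz": 0,"turn": 0,"fingers": -0.2}]}}

```text
clock: 14.32
position: [0.5468, -0.2356, 0.0598]
ee_rot: [0.018, 0.999, 0.03, 0.018]
contact_force: [-0.3, -0.6, 0.1]
width: 0.0515
```

```bash
python3 st.py 3
```

```text
14.4667 pos [ 0.5471 -0.2377  0.0595] zdir [ 0.037 -0.036] jaw 3.1 F [-0.3 -0.   0.4] M [0.1  0.03 0.  ] w 0.0511 q [-0.519  0.439  1.753 -0.017  0.899 -0.563]
```

{"api": "play_rows", "payload": {"series": [{"dx": -2,"dy": 0,"dz": -30,"turn": 0,"fingers": -0.2}]}}

```text
clock: 14.55
position: [0.549, -0.2401, 0.0338]
ee_rot: [0.021, 0.999, 0.026, 0.023]
contact_force: [1.3, -0.2, -0.1]
width: 0.051
```

```bash
python3 st.py 3
```

```text
14.7 pos [ 0.5427 -0.2358  0.0275] zdir [ 0.032 -0.033] jaw 3.1 F [-0.3  0.3 -0.4] M [ 0.05  0.07 -0.02] w 0.0512 q [-0.52   0.475  1.791 -0.017  0.832 -0.563]
```

{"api": "play_rows", "payload": {"series": [{"dx": 0,"dy": 0,"dz": -15,"turn": 0,"fingers": -0.2}]}}

```text
clock: 14.78
position: [0.5447, -0.2361, 0.015]
ee_rot: [0.018, 0.999, 0.028, 0.018]
contact_force: [0.8, -0.0, 0.0]
width: 0.0511
```

```bash
python3 st.py 3
```

```text
14.9333 pos [ 0.542  -0.2345  0.0124] zdir [ 0.03  -0.032] jaw 3.2 F [ 1.   0.2 -0.8] M [0.06 0.01 0.02] w 0.0509 q [-0.518  0.494  1.806 -0.018  0.8   -0.562]
```

{"api": "play_rows", "payload": {"series": [{"dx": 0,"dy": 0,"dz": -2,"turn": 0,"fingers": 1}], "squeeze": 80}}

```text
clock: 15.02
position: [0.5428, -0.2343, 0.0116]
ee_rot: [0.017, 0.999, 0.028, 0.015]
contact_force: [-0.4, 0.0, 0.5]
width: 0.0403
```

```bash
python3 st.py 8
```

```text
15.4167 pos [ 0.5425 -0.2343  0.0117] zdir [ 0.031 -0.032] jaw 3.2 F [-1.2  2.6  5.3] M [0.32 0.23 0.03] w 0.028 q [-0.518  0.495  1.807 -0.017  0.797 -0.562]
```

{"api": "play_rows", "payload": {"series": [{"dx": 0,"dy": 0,"dz": 41,"turn": 0,"fingers": 1}]}}

```text
clock: 15.5
position: [0.5377, -0.2315, 0.0461]
ee_rot: [0.012, 1.0, 0.028, 0.009]
contact_force: [-1.3, 0.4, -1.7]
width: 0.0275
```

```bash
python3 st.py 3
```

```text
15.65 pos [ 0.5449 -0.2356  0.0551] zdir [ 0.037 -0.035] jaw 3.2 F [-0.1  0.2 -0.2] M [-0.06  0.03  0.04] w 0.0275 q [-0.518  0.441  1.764 -0.016  0.887 -0.564]
```

{"api": "play_rows", "payload": {"series": [{"dx": 0,"dy": 0,"dz": 40,"turn": 0,"fingers": 1}]}}

```text
clock: 15.73
position: [0.5396, -0.2327, 0.0873]
ee_rot: [0.014, 0.999, 0.028, 0.011]
contact_force: [-0.5, -0.4, -1.4]
width: 0.0275
```

```bash
python3 st.py 3
python3 - <<'E'
from h import *
s=get_image("scene");t=get_image("top")
def crop(im,b,k): return cv2.resize(im["pixels"][b[1]:b[3],b[0]:b[2],::-1],None,fx=k,fy=k,interpolation=cv2.INTER_CUBIC)
cv2.imwrite("pics/e1.png",np.hstack([crop(t,(225,130,345,230),3),crop(s,(130,170,265,270),3)]))
cv2.imwrite("pics/e1raw_s.png",s["pixels"][...,::-1])
for im,n in((s,"s"),(t,"t")):
  h=cv2.cvtColor(im["pixels"],cv2.COLOR_RGB2HSV);m=cv2.inRange(h,(12,130,110),(26,255,255))
  c,l,st,ce=cv2.connectedComponentsWithStats(m)
  print(n,[(int(a[4]),a[:4].tolist(),b.round(1).tolist()) for a,b in zip(st[1:],ce[1:]) if a[4]>8])
E
```

```text
15.8833 pos [ 0.5463 -0.2365  0.0958] zdir [ 0.042 -0.038] jaw 3.2 F [ 0.2  0.6 -0.7] M [-0.03  0.07 -0.01] w 0.0275 q [-0.518  0.396  1.717 -0.015  0.973 -0.565]
s [(69, [355, 149, 21, 13], [365.4, 153.4]), (45, [96, 204, 13, 11], [101.9, 208.5]), (35, [242, 223, 13, 5], [247.6, 224.7]), (13, [135, 234, 7, 4], [137.7, 235.4]), (369, [286, 269, 25, 19], [298.5, 277.8]), (119, [19, 311, 4, 69], [20.8, 340.7])]
t [(1849, [436, 78, 60, 72], [462.3, 118.9]), (18, [422, 104, 2, 17], [422.9, 111.7]), (10, [423, 132, 2, 10], [423.2, 136.5]), (12, [121, 153, 3, 6], [122.4, 155.1]), (40, [123, 174, 2, 30], [123.7, 186.8]), (15, [263, 174, 8, 2], [266.7, 174.5]), (80, [107, 203, 12, 19], [112.6, 211.7]), (47, [367, 282, 11, 9], [371.4, 286.1])]
```

```bash
cat > tri.py <<'E'
from h import *
import sys
def tri(ims,uvs):
    A=[]
    for im,uv in zip(ims,uvs):
        K,R,t=cam(im);P=K@np.c_[R,t];A+=[uv[0]*P[2]-P[0],uv[1]*P[2]-P[1]]
    v=np.linalg.svd(np.array(A))[2][-1];return v[:3]/v[3]
def brass(exp):
    """triangulate brass end component nearest to expectation"""
    s=get_image("scene");t=get_image("top");uv=[]
    for im in(s,t):
        h=cv2.cvtColor(im["pixels"],cv2.COLOR_RGB2HSV);m=cv2.inRange(h,(12,120,100),(28,255,255))
        c,l,st,ce=cv2.connectedComponentsWithStats(m);e=proj(im,exp)[0]
        k=[i for i in range(1,c) if st[i,4]>5];i=min(k,key=lambda i:np.hypot(*(ce[i]-e)));uv.append(ce[i]);print(st[i].tolist(),"exp",e.round(1),"got",ce[i].round(1))
    X=tri([s,t],uv);print("brass mid",X.round(4),[ (proj(im,X)[0]-u).round(1).tolist() for im,u in zip((s,t),uv)])
    return X
if __name__=="__main__":
    P=get_state()["position"];X=brass(P+np.array([-.008,.156,-.008]))
    d=X-P;print("rel TCP",d.round(4),"yaw",np.degrees(np.arctan2(d[1],d[0])).round(2))
E
python3 tri.py
```

```text
[242, 223, 13, 5, 41] exp [249.9 225.3] got [247.6 224.8]
[261, 174, 9, 3, 23] exp [263.8 175.2] got [265.6 175. ]
brass mid [ 0.536  -0.0843  0.0882] [[0.2, -0.0], [0.2, 0.1]]
rel TCP [-0.008   0.1508 -0.0047] yaw 93.04
```

View pics/e1.png

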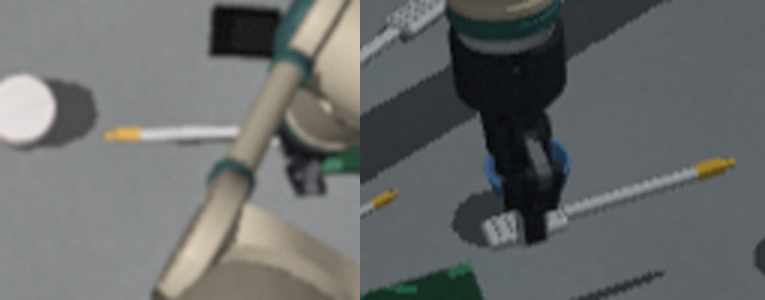

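{"api": "play_rows", "payload": {"series": [{"dx": 0,"dy": 0,"dz": 30,"turn": 0,"fingers": 1}]}}

```text
clock: 16.17
position: [0.5389, -0.2324, 0.1156]
ee_rot: [0.013, 0.999, 0.028, 0.01]
contact_force: [-0.2, -0.3, -0.7]
width: 0.0271
```

```bash
python3 st.py 3
```

```text
16.3167 pos [ 0.5442 -0.2352  0.1225] zdir [ 0.036 -0.035] jaw 3.2 F [ 0.1  0.3 -0.6] M [-0.03  0.02 -0.01] w 0.0276 q [-0.518  0.369  1.684 -0.014  1.041 -0.567]
```

{"api": "play_rows", "payload": {"series": [{"dx": 4,"dy": 37,"dz": 0,"turn": 0.017,"fingers": 1},{"dx": 4,"dy": 37,"dz": 0,"turn": 0.017,"fingers": 1},{"dx": 4,"dy": 37,"dz": 0,"turn": 0,"fingers": 1},{"dx": 4,"dy": 37,"dz": 0,"turn": 0,"fingers": 1},{"dx": 4,"dy": 37,"dz": 0,"turn": 0,"fingers": 1},{"dx": 4,"dy": 30,"dz": 0,"turn": 0,"fingers": 1}]}}

```text
clock: 16.82
position: [0.5639, -0.0199, 0.1133]
ee_rot: [0.018, 0.999, 0.039, 0.012]
contact_force: [0.1, -0.0, -0.7]
width: 0.0276
```

```bash
python3 st.py 3; python3 tri.py
python3 - <<'E'
from tri import *
s=get_image("scene");t=get_image("top");uv=[]
for im,b in((s,(362,178,378,190)),(t,(143,152,157,164))):
    a=im["pixels"].astype(float)[b[1]:b[3],b[0]:b[2]];w=np.clip(a[...,0]-np.maximum(a[...,1],a[...,2])-25,0,None)*(a[...,0]>110)
    v,u=np.mgrid[b[1]:b[3],b[0]:b[2]];print(int((w>0).sum()));uv.append(np.array([(u*w).sum(),(v*w).sum()])/w.sum())
print(uv,"mark-ish",tri([s,t],uv).round(4))
E
```

```text
16.9667 pos [ 0.5642 -0.0202  0.1134] zdir [ 0.026 -0.035] jaw 4.7 F [-1.  -1.6 -1.1] M [-0.04  0.06 -0.01] w 0.0278 q [-0.139  0.349  1.742 -0.037  1.02  -0.203]
[327, 198, 11, 5, 34] exp [334.8 201.6] got [331.9 200. ]
[181, 164, 8, 4, 24] exp [184.  164.6] got [185.  165.4]
brass mid [0.5527 0.1308 0.1095] [[0.6, -0.1], [0.6, 0.3]]
rel TCP [-0.0115  0.151  -0.0038] yaw 94.35
8
9
[array([366.83157895, 183.15789474]), array([150.48837209, 157.75581395])] mark-ish [0.565  0.2157 0.1444]
```

{"api": "play_rows", "payload": {"series": [{"dx": 17,"dy": 35,"dz": 11.5,"turn": 0.005,"fingers": 1}]}}

```text
clock: 17.25
position: [0.5777, 0.0057, 0.1236]
ee_rot: [0.02, 0.999, 0.038, 0.009]
contact_force: [0.3, -1.0, -0.7]
width: 0.0274
```

```bash
python3 st.py 3; python3 tri.py; python3 tri.py|tail -2
python3 - <<'E'
from h import *
s=get_image("scene");t=get_image("top")
def crop(im,b,k): return cv2.resize(im["pixels"][b[1]:b[3],b[0]:b[2],::-1],None,fx=k,fy=k,interpolation=cv2.INTER_CUBIC)
cv2.imwrite("pics/f1.png",np.hstack([crop(t,(115,140,180,190),6),crop(s,(335,155,400,205),6)]))
E
```

```text
17.4 pos [0.5837 0.0112 0.1267] zdir [ 0.031 -0.036] jaw 4.7 F [ 0.2 -0.6 -0.9] M [-0.05  0.02 -0.03] w 0.0276 q [-0.08   0.36   1.685 -0.038  1.063 -0.143]
[343, 195, 11, 6, 37] exp [350.9 198.7] got [347.7 197.2]
[168, 157, 3, 3, 7] exp [171.6 156.2] got [168.7 158. ]
brass mid [0.5678 0.1691 0.1182] [[2.1, -0.4], [2.1, 1.2]]
rel TCP [-0.0159  0.1579 -0.0086] yaw 95.76
brass mid [0.5519 0.2387 0.1069] [[22.3, -6.8], [22.9, 9.7]]
rel TCP [-0.0299  0.2285 -0.0189] yaw 97.45
```

View pics/f1.png

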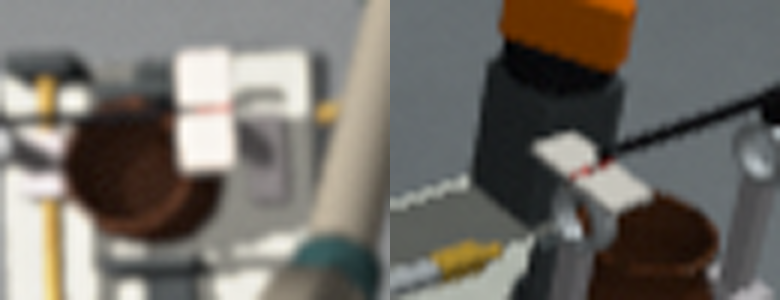

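Run:
```python
from h import *
s=get_image("scene");P=get_state()["position"];print(P)
c=lambda p:((p-[335,155])*6+[390,0]+3).round(0).tolist()
for n,X in(("brass kin",P+[-.0115,.151,-.0038]),("tip kin",P+[-.0127,.1655,-.0038]),("eye biased",[.5646,.2205,.1204]),("eye nom",[.5635,.2205,.118]),("tip on line 30 before eye",[.5672,.1906,.1204]),("far",[.5558,.320,.1204])):
    q=proj(s,np.array(X))[0];print(n,q.round(1),c(q))
a=s["pixels"][...,::-1][165:205,345:395]
cv2.imwrite("pics/f2.png",cv2.resize(a,None,fx=14,fy=14,interpolation=cv2.INTER_CUBIC))
```

```text
[0.58151041 0.01053952 0.12577876]
brass kin [347.8 196.9] [470.0, 254.0]
tip kin [352.7 195.2] [499.0, 244.0]
eye biased [367.1 190.6] [585.0, 216.0]
eye nom [366.7 191.1] [583.0, 220.0]
tip on line 30 before eye [357.3 193.9] [527.0, 237.0]
far [398.  179.8] [771.0, 152.0]
```

View pics/f2.png

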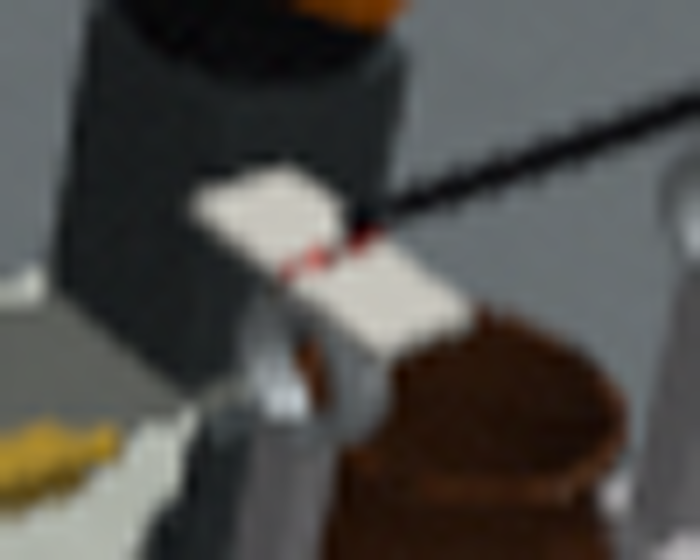

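The crop shows the near eye centred at about px (367,191) and the brass tip at (353,196). Both match the projected axis, so I'm going in using force and state checks. All 12 views are now used.

{"api": "play_rows", "payload": {"series": [{"dx": -3,"dy": 32,"dz": 0,"turn": 0.005,"fingers": 1}]}}

```text
clock: 17.83
position: [0.5795, 0.038, 0.1258]
ee_rot: [0.02, 0.999, 0.04, 0.014]
contact_force: [1.1, 0.8, -0.5]
width: 0.0276
```

```bash
python3 st.py 2
python3 - <<'E'
from tri import *
s=get_image("scene");P=get_state()["position"]
e=P+[-.0120,.151,-.0038]
h=cv2.cvtColor(s["pixels"],cv2.COLOR_RGB2HSV);m=cv2.inRange(h,(12,120,100),(28,255,255))
c,l,st,ce=cv2.connectedComponentsWithStats(m);x=proj(s,e)[0]
for i in range(1,c):
    if st[i,4]>5 and np.hypot(*(ce[i]-x))<12: print(st[i],ce[i].round(1),"exp",x.round(1))
print("line x at brass y",.565+(.2157-e[1])*.088,"brass",e.round(4))
E
```

```text
17.9333 pos [0.5776 0.0447 0.1255] zdir [ 0.026 -0.034] jaw 5.0 F [ 0.7  0.3 -0.5] M [-0.06  0.01  0.  ] w 0.0277 q [-0.022  0.359  1.691 -0.038  1.065 -0.091]
[354 192   5   4  16] [355.8 193.3] exp [358.5 192.8]
line x at brass y 0.5668737587866184 brass [0.566  0.1944 0.1218]
```

{"api": "play_rows", "payload": {"series": [{"dx": -1.5,"dy": 20,"dz": 0,"turn": 0,"fingers": 1}]}}

```text
clock: 18.07
position: [0.577, 0.0607, 0.1257]
ee_rot: [0.02, 0.999, 0.043, 0.013]
contact_force: [0.4, 0.8, -1.2]
width: 0.0277
```

```bash
python3 st.py 2
python3 - <<'E'
from tri import *
s=get_image("scene");P=get_state()["position"]
h=cv2.cvtColor(s["pixels"],cv2.COLOR_RGB2HSV)
a=s["pixels"][184:200,350:376]
b=(a[...,0].astype(int)-a[...,2])
print(P.round(4),"tip exp",proj(s,P+[-.0130,.1655,-.0038])[0].round(1))
for r,row in zip(range(184,200),b): print(r,' '.join('%3d'%v for v in row))
E
```

```text
18.1667 pos [0.5761 0.0644 0.1256] zdir [ 0.027 -0.035] jaw 5.1 F [-0.8 -1.1 -0.5] M [-0.02 -0.   -0.04] w 0.0273 q [ 0.013  0.36   1.69  -0.04   1.066 -0.056]
[0.5763 0.0634 0.1256] tip exp [369.7 189. ]
184  -4  -5  -4  -3  -4  -4  -5  -6  -4  -4  -3  -6  -2   0  10  45  32  37  22  11  10  11  11  10   8   0
185  -5  -6  -5  -5  -4  -5  -4  -4  -3  -4  -6  -6  -5  -5   5  11   8  10  11  11  10  10  11  10  10   8
186  -2  -5  -4  -4  -4  -2  -5  -4  -4  -5  -5  -5  -5  -4   2   0   5   8   9  10  10  11  10  10  11  10
187   0  -3  -4  -5  -4  -4  -2  -3  -4  -3  -5  -6  -5  -5  -4  -3  -2   2   6   8  10  10  10  10  10  11
188   2   1  -1  -5  -4  -4  -4  -4  -5  -5  -7  -5  -4  -4  11  18  45   1   0   5   8  11  10  10   9  10
189   1   2   0  -1  -1  -3  -4  -4  -4  -5  -3  13  11  22  42  45  73  35  -6  -3   3   8   8   8  10   9
190   2   2   1   1   1  -2  -4  -4  -3  16  37  47  45  61  65  63  64  60  14  -6  -3   2   6   9  20  31
191   1   2   1   1   2  -1  -1  -4  -3   9  53  62  63  63  64  63  64  60  29  -6  -6  -5   3  30  31  31
192   1   1   1   1  -2  -3  -6  -7  -5  -3  15  43  62  63  64  64  64  59  27  -5  -6  -6   3  29  29  27
193   2   0  -2  -5  -6  -8 -10  -9  -8  -5  -4  29  65  66  65  62  43  50  25  -5  -6  -5   2  26  23  24
194  -6  -7  -8  -9 -10 -10  -9  -9  -7  -5  -2  37  62  46  41  22  11  14   6  -5  -5  -5   9  30  26  28
195  -9 -11  -9  -9  -9  -8  -7  -8  -5  -5  -3  27  30  15  10  -5  -7  -5  -4  -5  -5   2  22  30  32  26
196  -9  -9  -8  -7  -7  -5  -3  -2  -5  -4  -5   3  -4  -1  -3  -4  -4  -5  -3   7   9  18  28  28  28  29
197  -8  -8  -7  -3  -1   2   2   3  -2  -3  -5  -5  -5   0   0  -2  -1  -2   0  24  39  39  31  28  29  28
198  -3  -2   1   2   4   4   4   4  -3  -6  -6  -5  -5  -1   0  -1   0   0   2  25  30  38  30  29  28  31
199   2   2   4   4   4   2   5   2  -4  -4  -6  -5  -3  -1  -1  -1  -1   0   5  23  25  25  25  27  30  39
```

{"api": "play_rows", "payload": {"series": [{"dx": -2,"dy": 24,"dz": 0,"turn": 0,"fingers": 1}]}}

```text
clock: 18.3
position: [0.5751, 0.0837, 0.1256]
ee_rot: [0.02, 0.999, 0.043, 0.013]
contact_force: [1.0, 1.2, -0.6]
width: 0.0277
```

```bash
cat > see.py <<'E'
from tri import *
s=get_image("scene");P=get_state()["position"]
T=P+[-.0132,.1655,-.0038];e=proj(s,T)[0]
a=s["pixels"].astype(int)
print(P.round(4),"tip exp",T.round(4),e.round(1),"axis x err mm",round(1000*(T[0]-(.565+(.2157-T[1])*.088)),1))
c0=int(e[0])-14;r0=int(e[1])-8
for r in range(r0,r0+17): print(r,' '.join('%3d'%(a[r,c,0]-a[r,c,2]) for c in range(c0,c0+24)))
print(c0)
E
python3 st.py 2;python3 see.py
```

```text
18.4 pos [0.5742 0.0883 0.1256] zdir [ 0.027 -0.035] jaw 5.1 F [-0.2  0.  -1.3] M [-0.03 -0.02  0.01] w 0.0272 q [ 0.055  0.362  1.686 -0.042  1.069 -0.014]
[0.5743 0.0872 0.1255] tip exp [0.5611 0.2527 0.1217] [377.2 186.4] axis x err mm -0.7
178   9   9  10   8   6   1  -5  -6  -5  -6  -7  -5  -5  -3  -1  -2  -3  -4  -8  -9  -8 -11 -10  -8
179  11  11  11  11  10   7   1  -4  -5  -6  -3  -1  -3  -5  -5  -7  -6  -7 -10 -10 -10  -9 -11  -9
180  10  11  12  10  10  10   1  -3  -3  -4  -5  -6  -8  -7  -8 -10  -9  -9 -11 -10 -10 -10 -10 -10
181  11  10  10  11  10  11   5  28  39  14  -8  -8  -9 -10 -10 -10 -10  -8 -10 -11 -10 -11  -9  -9
182  10  10  11  14  37  22  24  57  31  13  -3 -10 -10 -10 -11  -9 -10  -9 -10  -9  -9 -10 -11  -9
183   6  11  30  36  80  47  21  27  17  11   6  -1  -9 -10  -9 -10 -10  -9 -11  -9 -11  -9 -11  -9
184   1   9  44  33  36  21  10  10  10  10  10   7   0  -7 -11 -10  -9 -10 -10  -9  -9  -9 -10  -9
185  -4   7  11   9  10  11  11   9  10  10  10  10   8   5  -4 -10 -10 -10 -10  -8  -8  -7  -8 -10
186  -5   1  -1   4   7   9  10  10  10  11  11  10  11  10   6   4   4  -3  -4  -9  -9  -8 -10  -9
187  -4  -4  -5  -1   1   6   9  10  10  10  10  10  11   9   9  11  29  11  15   4  -4  -9 -10 -10
188  -6  -5  -5  -6  -5   1   4   9  10  10  10   9  11  18   9   8  34  33  36  29  11   4  -2 -10
189  -5  -6  -5  -6  -5  -5  -3   5   8   8   8  16  23  39  20  34  33  34  29  33  32  27   9  -3
190  -5  -6  -5  -4  -5  -6  -6  -4   2  10  26  45  54  33  34  30  35  29  30  29  27  24  26  13
191  -5  -5  -6  -6  -6  -5  -5  -6  -4   9  53  48  38  31  32  31  29  30  29  27  29  24  23  27
192  -5  -6  -5  -6  -5   0  -6  -6  -6   3  32  30  30  28  29  29  31  29  30  26  27  26  23  25
193  -6  -6  -5  -5   4  11  -5  -6  -5   4  26  25  26  24  28  28  26  27  26  28  27  23  22  24
194  -5  -5  -5  -4   3   5  -5  -6  -4   8  29  29  30  26  24  24  28  24  24  23  27  24  22  18
363
```

{"api": "play_rows", "payload": {"series": [{"dx": -2,"dy": 33,"dz": 0,"turn": 0,"fingers": 1}]}}

```text
clock: 18.53
position: [0.5732, 0.1151, 0.1256]
ee_rot: [0.021, 0.999, 0.043, 0.013]
contact_force: [0.3, -0.3, -0.5]
width: 0.0271
```

```bash
python3 st.py 2;python3 see.py
```

```text
18.6333 pos [0.5724 0.1218 0.1256] zdir [ 0.027 -0.035] jaw 5.2 F [ 0.3 -0.6 -0.5] M [-0.07  0.02  0.01] w 0.0274 q [ 0.114  0.369  1.675 -0.043  1.076  0.043]
[0.5724 0.1204 0.1255] tip exp [0.5592 0.2859 0.1217] [387.8 183. ] axis x err mm 0.3
175  -9 -10 -10  -9 -10  -9 -10  -8  -8  -8  -6  -4  -2  -4  -3  -3  -5  -7  -8  -9  -8  -7  -7  -5
176 -10 -10 -11 -10  -8  -9  -8  -4  -5  -3  -4  -3  -4  -4  -7  -7  -9  -9 -11 -10  -6  -5  -6  -7
177  -9  -9  -7  -6  -6  -5  -5  -1  -3  -5  -4  -7  -8  -8 -10 -10 -10  -8  -9  -8  -5  -6  -5  -9
178  -6  -6  -4  -4  -2  -2  -5  -4  -8  -8  -8 -11 -10  -9  -9  -9 -11  -9  -9  -6  -5  -5  -6 -10
179  -2  -2  -3  -4  -5  -7  -7  -7 -10 -10 -10 -10 -10  -9  -9  -9  -9  -9 -10  -6  -6  -7  -7 -11
180  -5  -5  -7  -8  -9  -9 -10 -10 -10 -10  -9 -11 -10 -10 -10  -9 -10  -9  -9  -8  -6  -8  -9 -11
181  -6  -9 -10  -9  -9 -11 -11 -10 -10 -11  -9 -10 -10  -8  -9 -10 -10  -9 -10  -9  -7 -10 -11 -10
182  -4 -11 -10  -9 -11  -9 -10 -11  -6  23  24  32  -2  -3   4  -3 -10  -8 -10  -9  -6  -9 -12 -12
183   5  -1  -9  -9 -10  -6  22  27  55  85  83  67  24  31  37  25  -3  -9  -9  -9  -8  -7 -11 -11
184  10   7  -1  -7   5  56  84  86  99  96  96  95  84  76  63  53  -1  -9 -10 -10  -6  -4  -6  -8
185  11  10   8   5   9  75  90  97  95  86  81  96  87  73  32   9  -9  -9 -10  -8  -4  -1  -2  -4
186  10  10  10  10   6   5  19  73  96  88  78  64  63  42  -3 -10 -11 -10  -9  -7  -2  -1  -1  -2
187  10  10  10  10   8   3   2  62  65  64  60  39  35   6 -10 -10 -10 -10  -9  -8  -1  -1  -2   0
188   9   9   8   5   3   1   6  55  56  56  48  27  12 -10 -10 -10  -8 -10  -9  -6  -2  -2  -1  -2
189   8   4   1  -2   2   2  15  50  40  38  35  27   9  -4  -9  -9 -10 -10 -10  -5  -1   0  -1  -1
190   0   3   0   2  17  23  30  31  28  27  28  27  22  13  -3 -10  -9 -10  -9  -3   0   0  -1  -1
191   3  17  22  32  33  29  29  31  30  29  25  27  24  27  18   3  -9 -10  -8  -2  -1  -2  -1  -1
373
```

Run:
```python
from tri import *
s=get_image("scene");t=get_image("top")
a=s["pixels"].astype(int)
for r in range(168,192): print(r,' '.join('%3d'%(a[r,c].sum()//3) for c in range(384,412)))
h=cv2.cvtColor(t["pixels"],cv2.COLOR_RGB2HSV);b=t["pixels"].astype(int)
P=get_state()["position"];T=P+[-.0132,.1655,-.0038];print("top tip exp",proj(t,T).round(1),"far",proj(t,np.array([[.5558,.32,.1204]])).round(1))
for r in range(154,168): print(r,' '.join('%3d'%(b[r,c,0]-b[r,c,2]) for c in range(112,148)))
```

```text
168 109 107 107 108 107 107 108 108 109 108 110 108 108 109 106  90  98 107 107 107 107 106 107 107 107 108 107 106
169 108 108 108 108 109 108 110 108 108 108 108 109 106  87  75  50  64  84  98 107 107 107 107 108 108 107 106 106
170 108 109 108 107 107 108 109 109 108 106  96  88  76  42  19  16  17  41  86 107 106 107 107 106 107 107 107 107
171 108 108 108 106 107 106 108  97  87  77  61  44  16  16  14  12  11  28  87 109 107 106 106 106 107 107 106 107
172 108 108 107 108 106  88  80  60  44  17  14  16  25  10   7  10  12  35  99 108 108 107 106 108 108 107 107 108
173 108 105  87  83  76  46  31  16  16  28  49  77  60   7   7   8  10  46 109 107 107 106 106 107 108 108 108 107
174  83  76  44  30  19  13  18  45  62  83  85 105  81   7   5   8  23  72 108 108 107 106 108 108 109 108 108 108
175  30  16  15  19  44  62  79  91  98  99  86  90  77  42  19  13  45  93 109 108 107 107 109 109 110 109 108 107
176  17  43  48  79  88  97 108 108 102  81  72  77  79  72  83 142 140 134 113 107 108 108 108 109 111 108 107 106
177  79  88  91 108 107 107 108 106  86  75  79  87 100 
[... 3101 characters left out ...]
  15  13  11  16  30  45  50  56  74  91  99  96  90  87  86  79  56  21   5   3   5   4   6  17  13  10   9
164  24  34  32  32  29  27  24  20  16  16  12  10  15  27  37  35  32  43  55  58  57  53  51  49  46  38  22  15  18  21  22  18  19  21  11   8
165  26  33  32  31  28  27  23  20  17  15  12   9  14  22  27  26  24  21  24  29  26  28  29  25  28  28  30  30  32  34  34  23  21  26  11   9
166  28  34  32  31  29  27  24  20  17  14  11  11  13  18  22  23  22  18  16  20  22  21  24  24  27  28  34  34  35  37  35  27  20  25  12  11
167  32  33  32  30  28  25  23  19  15  12  12  11  11  17  22  24  22  23  21  23  21  25  25  27  29  33  33  37  36  37  35  25  21  24  26  22
```

Run:
```python
from tri import *
s=get_image("scene");t=get_image("top");P=get_state()["position"]
X=tri([s,t],[(388.7,183.8),(125.3,162.1)]);print("tip",X.round(4),(X-P).round(4),[(proj(i,X)[0]).round(1).tolist() for i in(s,t)])
for z in(.116,.118,.1204,.122): print(z,"scene far ring",back(s,(397,180),z).round(4),"scene tip",back(s,(388.7,183.8),z).round(4),"top tip",back(t,(125.3,162.1),z).round(4))
# needle in top near far eye: carriage x
```

```text
tip [0.5576 0.2897 0.1171] [-0.0148  0.1707 -0.0085] [[388.4, 183.9], [125.0, 161.9]]
0.116 scene far ring [[0.5508 0.3218 0.116 ]] scene tip [[0.5565 0.2918 0.116 ]] top tip [[0.5572 0.2891 0.116 ]]
0.118 scene far ring [[0.553  0.3196 0.118 ]] scene tip [[0.5587 0.2898 0.118 ]] top tip [[0.5569 0.2885 0.118 ]]
0.1204 scene far ring [[0.5557 0.317  0.1204]] scene tip [[0.5613 0.2873 0.1204]] top tip [[0.5565 0.2877 0.1204]]
0.122 scene far ring [[0.5574 0.3153 0.122 ]] scene tip [[0.5631 0.2856 0.122 ]] top tip [[0.5562 0.2872 0.122 ]]
```

{"api": "play_rows", "payload": {"series": [{"dx": -0.5,"dy": 17,"dz": 2.5,"turn": 0,"fingers": 1}]}}

```text
clock: 18.97
position: [0.5718, 0.1329, 0.1276]
ee_rot: [0.021, 0.999, 0.043, 0.012]
contact_force: [-0.0, -0.4, -0.7]
width: 0.0277
```

```bash
python3 st.py 2
python3 - <<'E'
from tri import *
s=get_image("scene");t=get_image("top")
a=s["pixels"].astype(int);b=t["pixels"].astype(int)
for r in range(174,190): print(r,' '.join('%3d'%(a[r,c,0]-a[r,c,2]) for c in range(380,406)))
for r in range(156,168): print(r,' '.join('%3d'%(b[r,c,0]-b[r,c,2]) for c in range(108,134)))
E
```

```text
19.0667 pos [0.5723 0.1363 0.1283] zdir [ 0.028 -0.037] jaw 5.1 F [-0.4  0.2  0.1] M [-0.02  0.04  0.05] w 0.0276 q [ 0.14   0.371  1.663 -0.046  1.086  0.072]
174 -10  -9 -10  -8  -9  -6  -4  -4  -4  -1  -1  -5  -6  -7  -7 -10  -6   0   0  -1  -3  -8  -9 -10  -9  -9
175  -7  -7  -7  -5  -4  -3  -2  -2  -4  -6  -6  -8 -10  -9  -6  -7  -5  -3  -3  -1  -4  -9 -11  -9  -9  -9
176  -4  -4  -6  -5  -2  -5  -5  -7  -8  -9  -9 -10  -9  -6  -5  -5  -5  -4  -4 -10  -9  -8 -11 -11  -9  -9
177  -4  -2  -5  -5  -7  -9  -9 -10 -10 -10  -9 -10  -7  -5  -4  -6  -9  -8  -6 -10 -12  -9 -11 -10  -9 -10
178  -5  -7  -7  -8  -9 -10  -9 -10  -9 -10 -11 -10  -6  -5  -6  -5 -10 -10  -8  -5 -10  -8  -8 -10 -10 -10
179  -8  -9 -10  -9 -11 -10  -9  -9 -10  -9  -9  -9  -6  -6  -7  -8 -10 -10  -9  -6  -8  -7  -8 -10  -9  -9
180 -10 -10 -10  -9  -9  -9  -6  22  20   8  -1  -1   7   0  -8  -8  -9 -11 -11  -6  -7  -6  -7  -9 -10 -10
181 -10 -10 -10  -6  20  20  16  52  51  46  28  51  37  25   3 -11 -10  -9 -10  -6  -6  -6  -8  -9  -9 -10
182 -11  -8   3  42  53  52  60  66  95  95  79  88  63  52   3 -11 -11 -11 
[... 1383 characters left out ...]
  39  45  59  67  66  68  77  98 103  87  46  12   0
162  27  24  20  18  16  12   7   2   3   6  12  16  25  29  34  53  65  71  77  85  99 103  85  46  12  -1
163  26  24  20  17  15  13   6   2   1   4   7  10  14  16  19  30  40  50  63  70  74  76  62  36  11   2
164  26  23  21  16  15  11   6   1   0   2   3   4   7   8  11  15  22  30  37  42  45  41  37  23  15  13
165  25  22  19  16  14  12   4   0   0   2   2   3   5   5   6   8  12  19  27  25  22  21  17  19  23  23
166  25  23  20  17  14  12   5   2   2   4   3   3   3   3   3   7   9  16  23  22  20  22  16  24  24  27
167  24  23  18  17  14  11   6   5   8   9   8   5   4   3   4   6  11  18  22  25  21  21  22  23  24  23
```

{"api": "play_rows", "payload": {"series": [{"dx": -1.5,"dy": 18,"dz": 0,"turn": 0,"fingers": 1}]}}

```text
clock: 19.25
position: [0.5708, 0.1502, 0.128]
ee_rot: [0.021, 0.999, 0.043, 0.012]
contact_force: [-0.6, 0.8, -0.6]
width: 0.0277
```

```bash
python3 st.py 1
python3 - <<'E'
from tri import *
s=get_image("scene")
a=s["pixels"].astype(int)
for r in range(173,188): print(r,' '.join('%3d'%(a[r,c,0]-a[r,c,2]) for c in range(384,412)))
E
```

```text
19.3 pos [0.5704 0.1548 0.128 ] zdir [ 0.027 -0.036] jaw 5.0 F [ 0.2  1.8 -0.2] M [ 0.08  0.06 -0.02] w 0.0274 q [ 0.171  0.376  1.656 -0.045  1.09   0.104]
173  -9  -9  -7  -9  -7  -6  -3  -2  -3  -2  -5  -7  -6  -2  -1   2  -1  -6 -10  -9 -10 -10 -10  -9  -9  -9 -10  -9
174  -8  -6  -5  -3  -3  -3  -2  -4  -7  -7  -7  -9  -5  -2   0  -3  -2  -7 -12  -9 -10  -8 -10  -9 -10  -9  -8  -9
175  -3  -3  -1  -2  -4  -6  -7  -9  -9  -9  -7  -7  -5  -2  -1  -2  -3  -9 -10  -9  -9  -9 -10  -9 -10  -9  -8  -9
176  -1  -3  -4  -7  -8  -9  -8 -11  -9  -6  -5  -5  -5  -4  -6 -10  -9  -8 -10  -9 -10 -10  -9  -9  -9 -10  -9  -9
177  -8  -9  -8 -10 -10 -10  -9  -9  -8  -4  -6  -5  -9  -8  -7 -10 -11  -9 -10  -9  -9  -9 -10 -10 -10 -10 -10 -10
178 -10 -10  -9  -8  -9 -11 -10 -10  -1  26  10   7  -9   8   7  -7  -9  -8  -9  -9  -9 -10 -10 -11  -9 -10 -10 -10
179 -10  -9  -9  -9  -9  -6  20   6  25  53  37  35  14  42  31   1  -7  -8  -8 -10 -10  -9  -9 -10  -9  -9 -10  -9
180 -10 -10  -9  -8   6  18  51  40  62  61  65  93  76  63  58  24  -6  -7  -8 -10 -10 -10 -10  -9  -8  -9 -10 -10
181 -10  -8  -9  -7  12  42  64  92  63  76  80  94  75  46  21  15  -6  -8  -7 -10 -10  -9  -9 -10 -10 -10  -9 -10
182  -9  -7  -7  -6  -5   2  41 101  63  79  77  64  50  14  -9  -7  -5  -6  -6 -10  -8  -9 -10 -10 -10  -9  -9 -10
183  -6  -8  -8  -8  -8  -6  21  77  63  63  52  32   6  -2  -8  -5  -5  -6  -7  -9 -10  -9  -9  -9 -10 -10 -10 -10
184  -8  -8  -8  -8  -6  -4  21  59  37  19  19   9  -6  -7  -5  -4  -4  -7  -9  -9 -10  -9 -10 -10  -9 -11  -9 -10
185  -7  -8  -6  -5  -7  -6  16  11   6  -4  -1  -3  -4  -3  -3  -4  -9  -9  -9 -10  -9  -8 -11  -9  -9  -8  -8  -7
186  -6  -7  -7  -9  -7  -9  -3 -10  -7  -1   0  -1  -2  -2  -2  -7  -9  -9 -10 -11  -9 -10 -10  -7  -8  -5  -5  -6
187  -8  -8 -10 -10  -8  -9 -10  -9  -6  -1  -1  -2   0  -1  -1  -9 -10 -10  -9 -10 -11 -10  -9  -5  -5  -6  -5  -5
```

{"api": "play_rows", "payload": {"series": [{"dx": -1.5,"dy": 18,"dz": 0,"turn": 0,"fingers": 1}]}}

```text
clock: 19.43
position: [0.5692, 0.1688, 0.1279]
ee_rot: [0.021, 0.999, 0.044, 0.012]
contact_force: [0.2, 0.0, -1.0]
width: 0.0269
```

```bash
python3 st.py 2
python3 - <<'E'
from tri import *
s=get_image("scene")
a=s["pixels"].astype(int)
for r in range(172,184): print(r,' '.join('%3d'%(a[r,c,0]-a[r,c,2]) for c in range(390,418)))
for r in range(186,204): print(r,' '.join('%3d'%(a[r,c].sum()//3) for c in range(344,374)))
for y in(-.085,-.075,-.065,-.055): print(y,proj(s,np.array([[.5646-.088*(y+.05),.2205+y+.05,.1204]])).round(1))
E
```

```text
19.5333 pos [0.5688 0.1723 0.1279] zdir [ 0.027 -0.037] jaw 5.2 F [ 0.6 -1.3 -0.7] M [ 0.01 -0.01 -0.  ] w 0.0275 q [ 0.202  0.381  1.648 -0.047  1.095  0.132]
172  -8  -6  -5  -4  -3  -2  -2  -2  -3   1  -1  -3  -9 -10 -10 -10  -9 -10  -9  -9 -10 -10 -10 -10  -9 -11 -10  -9
173  -5  -4  -3  -3  -4  -6  -5  -3  -1   0  -3  -4  -9 -10 -10  -9  -9  -8  -9  -9  -9 -10 -10  -9 -10 -10  -9 -10
174  -1  -3  -6  -6  -7  -8  -5  -1  -2   0  -4  -7 -10 -10  -9  -9  -9 -10  -8  -9  -9 -10 -10 -10  -9  -9 -10 -10
175  -7  -7 -10  -8  -6  -8  -5  -3  -2  -1  -4  -7  -9 -10  -9  -8 -10  -9  -9  -9  -8  -9 -10 -10  -9  -8 -10 -11
176  -9 -10 -10  -5  -5  -5  -6  -4  -4  -9 -10  -7  -8   4  -9 -10  -9 -10  -9  -9  -9  -9 -10 -10 -10  -9  -9  -8
177  -9  -9  -8  -5  -4   4   9  19   5 -11 -11  -7  28  67  39  -9 -10 -10  -9 -10  -9  -9  -8  -9 -10 -10  -9  -9
178 -11 -10  -4  12  20  30  40  56  23  -7 -10  -5  25  95  63 -10 -10 -10  -9  -9 -10  -9  -9  -9 -10 -10  -9  -9
179  -9  -9  -3  12  42  60  61  61  44   0  -8  -8  -5  23   7 -10 -10  -9  -9  -9  -9  -9 -10  -9 -10  -9 -10 -10
180  -6  -7 
[... 2075 characters left out ...]
 150 150 146 139 130  89  66  71  59  17  16  19  26  29  24  33  52  75  75  75  87  87  68  17  16  19  18  21
200 111 135 137 123 119 108  98  96  71  75  67  45  35  44  42  34  32  37  60  74  75  77  89  86  60  16  15  18  21  20
201  92 106 105  86  93 106 138 147 131 104 102  75  47  49  40  33  33  40  70  74  75  79  89  86  44  18  17  17  20  17
202  89  92 105 135 142 151 174 172 168 150 146  89  36  34  28  32  33  40  74  74  75  80  89  84  30  21  20  21  19  23
203 139 141 149 172 172 172 174 173 172 172 164  79  26  26  30  34  34  45  74  76  75  85  87  77  19  21  21  22  20  21
-0.085 [[355.7 194.5]]
-0.075 [[359.  193.4]]
-0.065 [[362.2 192.3]]
-0.055 [[365.5 191.1]]
```

Run:
```python
from h import *
s=get_image("scene");P=get_state()["position"]
d=np.array([-.0877,.996,0]);n=np.array([.996,.0877,0])
f=lambda X:proj(s,X)[0].round(1).tolist()
for l in(-.03,-.011,0,.011,.031): print(l,"headedge+x",f(P+d*l+n*.015+[0,0,-.008]),"finger outer",f(P+d*l+n*.027+[0,0,-.008]),"finger up",f(P+d*l+n*.027+[0,0,.03]))
a=s["pixels"].astype(int)
for r in range(168,212,2): print(r,' '.join('%3d'%(a[r,c].sum()//3) for c in range(318,370)))
```

```text
-0.03 headedge+x [344.5, 203.3] finger outer [347.6, 206.1] finger up [349.7, 193.1]
-0.011 headedge+x [351.0, 201.0] finger outer [354.1, 203.8] finger up [356.4, 190.9]
0 headedge+x [354.7, 199.7] finger outer [357.8, 202.5] finger up [360.2, 189.5]
0.011 headedge+x [358.3, 198.4] finger outer [361.5, 201.1] finger up [363.9, 188.2]
0.031 headedge+x [364.9, 196.1] finger outer [368.1, 198.8] finger up [370.7, 185.9]
168 104 105 105 105 106 104 105 105 106 105 104 104 106 105 106 105 107 108 105  90  13  16  20  37  76  63  17  16  15  18  15  16  16  14  16  14  15  17  18  18  17  16  14  18  17  15  14  17  21  26  73 127
170 103 105 104 104 104 103 104 105 105 104 107 104 106 106 105 105 104 105 104  99  27  14  16  28  32  23  16  15  17  18  17  16  13  16  14  16  16  12  20  19  16  14  15  16  15  15  14  15  19  24  32  54
172 103 103 103 102 103 103 103 104 105 105 106 105 105 104 106 103 105 105 105 100  48  15  17  22  24  28  15  16  19  18  18  16  16  17  16  12  18  17  16  20  15  16  17  13  16  16  16  16  19  25  34  33
174 103 103 104 104 104 106 104 104 105 10
[... 3285 characters left out ...]
 133  58  26  26  32  33  37  54  74  75  76  87  87  69  20  19
206 107 106 107 108 107 107 107 106  83  54  56  61  71  78  92 120 156 173 172 173 173 173 172 172 173 172 173 173 171 171 171 172 173 173 167  91  90  89  71  44  34  36  37  65  75  75  80  89  86  44  21  18
208 107 106 106 107 106 108 107 106 107 105  83  56  56  59  71  81  88 111 153 173 172 171 172 171 170 171 171 170 171 170 172 171 171 172 172 172 164  89  88  87  79  67  49  76  74  77  85  89  85  29  22  22
210 107 106 106 106 107 106 107 106 107 106 107 103  54  53  54  57  68  80  86 108 149 172 173 172 171 171 170 171 171 172 171 172 168 138 138 133  88  89  88  97 138 137 121  74  76  76  88  87  60  20  21  22
```

{"api": "play_rows", "payload": {"series": [{"dx": -0.5,"dy": 7,"dz": 0,"turn": 0,"fingers": 1}]}}

```text
clock: 19.72
position: [0.5685, 0.1762, 0.1278]
ee_rot: [0.021, 0.999, 0.045, 0.012]
contact_force: [0.4, -0.6, -0.3]
width: 0.0275
```

```bash
python3 st.py 2
python3 - <<'E'
from h import *
s=get_image("scene")
a=s["pixels"].astype(int)
for r in range(172,181): print(r,' '.join('%3d'%(a[r,c,0]-a[r,c,2]) for c in range(398,416)))
for y in(.06,.07,.08,.09):print(y,proj(s,np.array([[.5558-.088*(y-.05),.3170+y-.05,.1204]])).round(1))
E
```

```text
19.8167 pos [0.5685 0.1779 0.1278] zdir [ 0.027 -0.039] jaw 5.2 F [ 0.  -0.6 -1.2] M [-0.   -0.02 -0.  ] w 0.0275 q [ 0.212  0.383  1.644 -0.049  1.097  0.144]
172  -1  -4  -3  -2  -9 -10 -11  -9  -9  -9  -9  -9  -8 -10  -9 -10 -10  -9
173  -4  -1  -3  -5 -11  -8 -11 -10  -9  -9 -10  -9  -9 -10  -9 -10 -10  -9
174   0   0  -3  -6 -10  -8  -9 -10  -8  -9  -9  -9  -9 -11 -11 -10 -10  -9
175  -3  -4  -3  -8 -10 -10 -10  -9  -9 -10  -9  -8  -8  -9  -9 -10 -10  -9
176  -5  -9  -9  -5  22  20  23  32 -10 -10  -9  -9  -9  -9  -9  -9 -10  -8
177   4 -10 -12  -4  55  83  86  81   5 -10 -10 -10  -9  -9  -9  -9  -9 -11
178  24  -7  -9  -5  27 103  96  70  13 -10  -9  -9 -10  -9  -9  -9  -9 -10
179  44   1  -7  -7  -3  59  26  11  -3 -10  -9 -10 -10  -9  -9 -10 -10 -10
180  55  14  -8  -8  -4  19  -4 -10 -10 -10 -10 -10  -9 -10 -10 -10  -9  -9
0.06 [[400. 179.]]
0.07 [[403. 178.]]
0.08 [[405.9 176.9]]
0.09 [[408.9 175.9]]
```

{"api": "play_rows", "payload": {"series": [{"dx": -0.3,"dy": 4,"dz": 0,"turn": 0,"fingers": 1}]}}

```text
clock: 19.95
position: [0.5682, 0.1809, 0.1278]
ee_rot: [0.02, 0.999, 0.045, 0.012]
contact_force: [0.2, -0.0, -1.2]
width: 0.0272
```

```bash
python3 st.py 2
```

```text
20.05 pos [0.5681 0.1819 0.1278] zdir [ 0.027 -0.039] jaw 5.2 F [ 0.1  0.9 -0.6] M [-0.05  0.01 -0.02] w 0.0273 q [ 0.219  0.385  1.642 -0.049  1.098  0.151]
```

{"api": "play_rows", "payload": {"series": [{"dx": 0,"dy": 1,"dz": -5,"turn": 0,"fingers": 1}]}}

```text
clock: 20.13
position: [0.5689, 0.183, 0.1236]
ee_rot: [0.02, 0.999, 0.045, 0.014]
contact_force: [0.6, 0.7, -0.7]
width: 0.0271
```

```bash
python3 st.py 2
```

```text
20.2333 pos [0.5676 0.1829 0.122 ] zdir [ 0.025 -0.039] jaw 5.2 F [ 0.1 -0.5  0.8] M [-0.02  0.04 -0.02] w 0.0274 q [ 0.221  0.391  1.649 -0.049  1.087  0.153]
```

{"api": "play_rows", "payload": {"series": [{"dx": 0,"dy": 0,"dz": -2,"turn": 0,"fingers": 1},{"dx": 0,"dy": 0,"dz": 0,"turn": 0,"fingers": 1}]}}

```text
clock: 20.4
position: [0.5674, 0.1829, 0.1196]
ee_rot: [0.02, 0.999, 0.045, 0.011]
contact_force: [-0.4, 0.3, 1.4]
width: 0.0271
```

{"api": "play_rows", "payload": {"series": [{"dx": 0,"dy": 0,"dz": 0,"turn": 0,"fingers": -0.3},{"dx": 0,"dy": 0,"dz": 0,"turn": 0,"fingers": -0.3},{"dx": 0,"dy": 0,"dz": 0,"turn": 0,"fingers": -0.3},{"dx": 0,"dy": 0,"dz": 0,"turn": 0,"fingers": -0.3},{"dx": 0,"dy": 0,"dz": 0,"turn": 0,"fingers": -0.3}]}}

```text
clock: 20.82
position: [0.5678, 0.1828, 0.1199]
ee_rot: [0.02, 0.999, 0.045, 0.012]
contact_force: [0.1, 0.4, -0.1]
width: 0.0555
```

{"api": "play_rows", "payload": {"series": [{"dx": 0,"dy": 0,"dz": 15,"turn": 0,"fingers": -0.3},{"dx": 0,"dy": 0,"dz": 30,"turn": 0,"fingers": -0.3},{"dx": 0,"dy": 0,"dz": 40,"turn": 0,"fingers": -0.3},{"dx": 0,"dy": 0,"dz": 35,"turn": 0,"fingers": -0.3},{"dx": -15,"dy": -38,"dz": 0,"turn": 0,"fingers": -0.3},{"dx": -15,"dy": -38,"dz": 0,"turn": 0,"fingers": -0.3},{"dx": -15,"dy": -38,"dz": 0,"turn": 0,"fingers": -0.3},{"dx": -15,"dy": -38,"dz": 0,"turn": 0,"fingers": -0.3},{"dx": -15,"dy": -38,"dz": 0,"turn": 0,"fingers": -0.3},{"dx": 0,"dy": 0,"dz": 0,"turn": 0,"fingers": -0.3}]}}

```text
clock: 21.65
position: [0.4906, -0.0116, 0.2463]
ee_rot: [0.022, 0.998, 0.049, 0.015]
contact_force: [0.4, 0.2, -0.4]
width: 0.0558
```

```bash
python3 - <<'E'
from tri import *
s=get_image("scene");t=get_image("top")
np.savez("fin.npz",s=s["pixels"],t=t["pixels"])
print(s.get("shot"),get_state()["position"].round(3),get_state()["contact_force"].round(1))
a=s["pixels"].astype(int)
print("scene R-B tip")
for r in range(170,186): print(r,' '.join('%3d'%(a[r,c,0]-a[r,c,2]) for c in range(386,414)))
print("scene bright head")
for r in range(184,208): print(r,' '.join('%3d'%(a[r,c].sum()//3) for c in range(336,374)))
b=t["pixels"].astype(int)
print("top")
for r in range(150,172): print(r,' '.join('%3d'%(b[r,c].sum()//3) for c in range(140,182)))
d=np.array([-.0877,.996,0])
E0=np.array([.5646,.2205,.1204-.006])
for y in(-.115,-.085,-.055): print(y,"scene",proj(s,E0+d*(y+.05)).round(1),"top",proj(t,E0+d*(y+.05)).round(1))
for l in("bombilla","gourd","flat_tin"):
    for n,im in(("s",s),("t",t)): print(l,n,[(round(m["p"],2),np.round(m["xy"]).tolist(),int(m["region"].sum())) for m in masks_of(im,l)[:4]])
E
python3 ptr.py | cut -c1-250
```

```text
183 [ 0.493 -0.007  0.246] [1.2 0.4 0.6]
scene R-B tip
170  -9 -10  -9 -10  -9  -9 -10 -10  -9  -8  -6  -4  -2  -3  -3  -4  -9  -9 -10  -9  -9  -9 -10  -9 -10 -10  -9  -9
171 -10  -9  -8  -9  -9  -8  -8  -8  -5  -5  -3  -1   0   1  -6  -4  -8 -10  -9  -9  -9 -10  -9  -9  -9  -9  -9 -10
172 -10  -9 -10  -8  -7  -6  -5  -1  -3  -1  -2  -1  -1  -1  -2  -4  -9 -10 -11  -9  -9  -8  -9  -8  -9  -9 -10  -9
173  -8  -7  -7  -4  -3  -3  -2  -3  -4  -7  -5  -2   1   0  -1  -4  -9 -10 -10 -10  -8 -10  -9  -9 -10  -9 -10 -10
174  -6  -3  -2  -3  -3  -3  -6  -7  -7  -8  -6  -3  -4  -3  -2  -6  -9  -9  -9  -9  -9  -8  -9 -10  -8  -9  -9  -8
175  -2  -3  -5  -5  -8  -8  -9  -9  -5  -7  -5  -4  -2   0  -4  -9  -9  -9  -9 -10  -9  -9  -8 -10  -9  -9 -10  -9
176  -4  -8  -8  -9  -9 -10 -10  -7  -4  -5  -7  -4  -5  -9 -10  -8 -10 -10 -10 -10 -10  -9  -8 -10 -11  -9 -10  -9
177  -8 -10  -9 -10 -10 -10  -7  -4  -6  -5  -8  -7  -6  -9 -12  -6   5  -8  11  17 -10  -9  -9 -10 -10  -9 -10  -8
178  -9  -9  -8 -10 -10 -10  -6  -5  -5  -7 -10  -7  22  -6  -9  -6  11  61  81  85  35 -10  -9 -10  -9 -10  -9 -10
1
[... 8791 characters left out ...]
0], 390)]
gourd t [(0.67, [153.0, 165.0], 250), (0.64, [137.0, 170.0], 392)]
flat_tin s [(0.71, [285.0, 240.0], 823)]
flat_tin t []
scene red n 6 x'  577.68 y' 171.9
[[372.0, 548.2, 211.0, 35.0], [373.0, 577.2, 190.3, 29.0], [374.0, 576.6, 193.9, 16.0], [375.0, 577.2, 196.5, 19.0], [376.0, 577.0, 199.8, 17.0], [377.0, 577.0, 202.9, 14.0], [378.0, 577.0, 206.0, 20.0], [379.0, 576.9, 209.2, 18.0], [380.0, 576.9, 21
top red n 10 x'  581.29 y' 170.9
[[110.0, 578.3, 273.0, 46.0], [111.0, 577.7, 270.5, 42.0], [112.0, 577.9, 267.9, 55.0], [113.0, 580.1, 265.3, 69.0], [114.0, 581.5, 262.8, 68.0], [119.0, 565.0, 250.3, 69.0], [120.0, 564.3, 247.8, 68.0], [121.0, 563.8, 245.3, 67.0], [123.0, 578.2, 23
```

```bash
python3 -c "
from rig import *
print(get_state()['clock']);print(sign_off())"
```

```text
22.15
the job is handed in; nothing more can be done
None
```

I turned the knob about 1.95 rad clockwise until the pointer met the red mark, then let go. I drew the bombilla out of the garage by its shank, regripped it on the filter head, and slid it mouthpiece first through both eyes. I released it resting there and backed the arm off. The job was handed in at 22 s.

**Last checks**
- **Pointer:** in the scene camera the needle and the red line agree within about 0.7 mm, and the needle has not moved since I let go of the knob. The automatic top-camera numbers showed about 3 mm. By then the needle covered part of the line and the gourd lay behind it. The enlarged top picture showed the two aligned, so I trusted that and the scene camera.
- **Bombilla:** the brass end shows beyond the far eye and the head sits at the near eye. I estimate 0–3 mm of shank between them. I measured this from pixel values and never touched head to eye, because my 12 picture views were used up.
- **Forces:** contact forces stayed under about 10 N in the gripping readings and near zero during insertion.
- **Bystanders:** the gourd and flat tin were found where they stood in the scene picture. The network did not report the flat tin in the last top picture. I did not check the other bystanders again at the end.

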